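# Fit the stirrer shaft through the bioreactor head

### The job

Fit the stirrer shaft of the small bioreactor: take the shaft with the brass cross pin out of the parts rack and lower it, tapered end first, through the drive hub on the head plate, through the white floating steady bearing below it and into the foot bearing on the base. Then, with only a light push, turn it by feel until the cross pin drops into the slots of the hub, bring it fully home and let go. Never force the shaft or lean on the rig, and leave the other things alone.

Things in the scene. Friction and masses are not known exactly. Their poses are not given: they have to be found in the camera images.
- shaft_head (a point): Centre of the dark knurled round head (16 mm diameter, 34 mm tall) on top of the stirrer shaft: grip here. The steel shaft is 167 mm long, 10 mm in diameter, about 150 g, and starts upright in one of the rack's three places, leaning up to 2 degrees. Own z axis points up along the shaft, x along the cross pin. The shaft's top is 17 mm above this point.
- shaft_pin (a point): Centre of the brass cross pin, on the shaft's axis, 29 mm below the centre of the head and 121 mm above the tip. The pin is a flat-bottomed bar, 6.5 mm wide, 6 mm tall, and stands out 16 mm from the axis on two opposite sides (32 mm over all). Axes as for the head.
- shaft_tip (a point): Lowest point of the shaft, on its axis, 150 mm below the centre of the head. The last 9 mm taper from 10 mm to 3 mm in diameter, so the tip still finds a bore when it is about 3 mm off-centre.
- hub_mouth (a point): Centre of the drive hub's top, on the bearings' common axis, 140 mm over the bench. Dark toothed pulley, 39 mm wide, bore 12 mm, with a light castellated top (39 mm across) cut by two crossing slots 8.5 mm wide, 9 mm deep: a place for the pin every quarter turn. The slots' heading varies and is not measured (this frame does not tell it). Hub bore: 9 to 30 mm below this point.
- hub_seat (a point): Centre of the cross pin when fully home on the slots' floor: on the axis, 6 mm below the hub's top. Riding on the teeth it is 9 mm higher; a quarter turn at most, lightly pressed, finds a slot, and it drops in within about 3 degrees of the heading. The hub is stiff (0.2 N m): it stays put under a light push (below 10 N); turning on after the drop only turns the hub along. Own z up.
- steady_mid (a point): Middle of the steady bearing's bracket, on the axis, 72 mm below the hub's top. The bearing is a white bush, 29 mm wide, 12 mm tall, bore 12 mm. It floats: its bore stands up to 2.5 mm off the axis in x and y (not measured), stays there by friction, and is pushed aside by the taper with a few N.
- foot_mouth (a point): Centre of the top of the white foot bearing on the base, on the axis, 110 mm below the hub's top. Bore 12 mm, 20 mm deep. When home the shaft's tip is 17 mm below this point.
- rig: The whole rig, fixed to the bench: base 148 mm wide, four tie rods, head plate 140 mm wide (its top 26 mm below the hub's top; capped ports 38 to 57 mm from the axis end 12 mm below the hub's top), hub and bearings. Origin on the bearings' axis, on the bench. More than about 30 N between shaft and rig harms the bearings.
- shaft: The whole stirrer shaft; origin at its tip, z axis up the shaft, x axis along the cross pin.
- rack: Fixed stainless two-tier rack, 70 x 180 mm, 90 mm high; origin under its centre, on the bench. Three holes 11.5 mm wide in a row along its own y axis, at y = -55, 0 and +55 mm, hold the shaft and two other rods; which is where varies. Their tips stand on the foot plate, 5 mm above the bench. Own x axis is across the row.
- thermowell: Bystander in the rack: steel rod 146 mm long with a blue cap, 18 mm in diameter; origin at its lower end.
- dip_tube: Bystander in the rack: steel tube 145 mm long with a red collar, no cross pin; origin at its lower end.
- impeller: Bystander on the bench: six-blade steel impeller, 52 mm across, 16 mm high; origin under its centre.
- jar: Bystander: the open glass jar of the reactor, 100 mm across at its rim, 125 mm high; origin under its centre.
- bottle: Bystander: clear plastic bottle with a green label, 64 mm across, 200 mm high; origin under its centre.
- hex_key: Bystander: dark L-shaped hex key, 110 x 28 mm, 6 mm thick, lying on the bench; origin under the middle of its long arm.

How it is judged:
On the way, in this order (a step that is already met when the one before it is completed fails the run):
1. the shaft is threaded through the drive hub and the steady bearing (its tip more than 85 mm below the hub's top, within 8 mm of the axis) (z of shaft_tip in the frame of hub_mouth below -0.085 m and horizontal distance between shaft_tip and hub_mouth below 0.008 m).
2. the cross pin is in the slots, fully home (z of shaft_pin in the frame of hub_seat below 0.002 m and horizontal distance between shaft_tip and hub_mouth below 0.004 m), for 0.2 s.
At the end, for the whole second after the job is handed in: The shaft stands released and at rest through all three bearings, tapered end in the foot bearing (tip within 4 mm of the bearings' axis, tilt under 3 degrees), its cross pin on the floor of the hub's slots (within 2 mm in height, 3 mm sideways) (all of step 2 and horizontal distance between shaft_pin and hub_seat below 0.003 m and angle between shaft_pin's own z axis and vertical below 0.05 rad and linear speed of shaft below 0.01 m/s); the robot touches nothing.
It fails at once if the shaft is forced: more than 30 N between the shaft and the rig (contact force between shaft and rig above 30 N).
It fails at once if the robot leans on the rig: more than 10 N between the robot and the rig (contact force between any of the fingers, the arm and rig above 10 N).
It fails at once if another thing is moved by more than 30 mm (distance of any of thermowell, dip_tube, impeller, jar, bottle, hex_key from where it was at the start of the episode above 0.03 m).
It also fails if it takes over 72 s, if anything falls off the work surface, if the arm or the gripper's body presses on something with over 40 N, if the wrist force passes 120 N, or if a joint passes its speed limit or range.

### The arm

A 6-joint arm with a two-finger parallel gripper is mounted at the origin on the work surface. World frame = base frame: x ahead of the robot, y to its left, z up, the work surface at z = 0. Lengths are in m, angles in rad, forces in N, time in s.
With the tool pointing down it reaches from about 0.425 to 0.95 m from the base axis. Payload 3.5 kg.
Tool frame: the origin (TCP) lies on the centre line of the jaws, within the pads' length; the fingertips stand 11 mm ahead of it and the grasp point (between the pads) lies 8 mm behind it; z points along the fingers, y is the direction in which the jaws open and shut (so a half turn about z gives the same grasp; the last joint's range is limited). The gripper opens to 85 mm and grips with 20 to 120 N. Pads are 22 mm wide; open, the fingers measure 114 mm over their backs; the gripper's body (76 mm by 85 mm) begins 54 mm behind the grasp point. The pads swing forward as they close: fully open they stand 13 mm farther back than shut.
Start: joints at [-1.47, 0.286, 1.577, -0, 1.279, -0.15], TCP at [0.168, -0.654, 0.213] pointing down, gripper open.
Joint ranges: [-2.77, 2.77], [-0.9, 2.22], [0.21, 2.48], [-1.53, 4.67], [0.24, 2.81], [-2.84, 2.84]. Speed limits (rad/s): [2.79, 2.79, 3.14, 3.14, 3.14, 3.14].

### API

Orientations are given as a rotation vector (axis times angle).
In Python, from station import state, camera, sign_off gives the robot as it stands. The module is installed in compiled form; this text tells all that it offers.
- The arm moves only by the tool carry_out, never from a script. Its arguments are lists of equal length, an entry for each row: "fingers": the closure, from -1 (fully open) to 1 (shut); "offset": the shift along the tool's x, y, z in mm, a list of three; "rot": the turn, a rotation vector about the tool's x, y, z in rad, a list of three. In form: {"fingers": [fingers, ...], "offset": [[x, y, z], ...], "rot": [[rx, ry, rz], ...]}. A call has exactly 8 rows; each row is the pose to reach, as a shift and turn from the pose commanded when the call began, along the tool's axes at that moment; what a row does not reach only later rows make up. A row lasts 1/8 s, in which the tool goes at most 62.5 mm and 10.7 degrees, less where a joint would pass 70% of its speed; a pose out of reach is approached as far as the arm can. A call with a gripper value outside its range is refused whole. The fingers move at their own pace and stop on an object; the grip force is fixed at half the most. Time passes only in rows, so rows that repeat a pose let the fingers close, or fill a call up. It gives the time, the measured TCP pose, the force and the opening at its end, in the units of the state.
- state(): the state, without advancing time (a new reading comes with each control period).
- camera(name): name is "scene" or "top"; returns a dict with "frame" (400x640x3 uint8, red, green, blue), "depth" (400x640 float32, m along the optical axis (not along the pixel's ray), 0 where there is no reading), "K" (3x3 intrinsics, pixels), "k1" (the pictures are not rectified: a ray, as slopes to the right and down, at radius r is drawn at 1 + k1 r^2 times it, then the intrinsics apply), "R" (3x3) and "t" (3): a world point X has camera coordinates R X + t. Camera axes: x right, y down, z forward; pixel columns grow to the right and rows downward; lengths in m; the calibration is good to about 2 mm. A picture is of the moment at which its call begins.
- sign_off(): hands the job in, once; it reports no verdict.
The state is a dict: "time": time; "joint_pos": joint angles; "joint_velocities": joint speeds; "joint_efforts": joint torques, N m; "position": TCP position; "tool_rot": TCP orientation; "force": force on the tool from outside, world axes, zero at the start; "wrist_torque": the same for the moment, N m; "width": finger opening in m.
Only numpy, scipy, OpenCV 4.12 (cv2) and the standard library are available. Lean on these libraries where they do the work, as an engineer would, in place of code of your own. Each camera call takes 0.05 s, during which the arm holds its last target.

## Working session

There is one attempt and no reset: what is moved stays moved. The work goes in short steps, Python scripts to look and compute and a tool call to move; the robot and the scene stay as the last step left them, time stands still between calls to the robot, and variables do not carry over. Pictures are saved under pics/ and viewed, and the job is handed in when it is done.

Besides the shell and the picture viewer there is one more tool, called after "Emit:" as name(argument=value, ...) on one line, values as JSON. carry_out: Moves the arm, as the interface text tells. Its arguments: {"type":"object","properties":{"fingers":{"type":"array"},"offset":{"type":"array"},"rot":{"type":"array"}},"required":["fingers","offset","rot"]}

```bash
mkdir -p pics; cat > h.py <<'E'
import numpy as np, cv2
from station import state, camera
from scipy.spatial.transform import Rotation as Ro
def save(c,n): cv2.imwrite('pics/'+n,c['frame'][:,:,::-1])
def ray(c,u,v):
    K=c['K'];d=np.array([(u-K[0,2])/K[0,0],(v-K[1,2])/K[1,1]]);s=d.copy()
    for _ in range(20): s=d/(1+c['k1']*(s@s))
    R,t=np.array(c['R']),np.array(c['t'])
    return -R.T@t, R.T@np.array([s[0],s[1],1.])
def onz(c,u,v,z):
    o,d=ray(c,u,v);return o+d*(z-o[2])/d[2]
def dep(c,u,v):
    o,d=ray(c,u,v);return o+d*c['depth'][int(round(v)),int(round(u))]
def proj(c,X):
    p=np.array(c['R'])@np.array(X)+np.array(c['t']);s=p[:2]/p[2];s=s*(1+c['k1']*(s@s));K=c['K']
    return np.array([K[0,0]*s[0]+K[0,2],K[1,1]*s[1]+K[1,2]])
def two(c1,p1,c2,p2):
    o1,d1=ray(c1,*p1);o2,d2=ray(c2,*p2)
    a=np.linalg.lstsq(np.c_[d1,-d2],o2-o1,rcond=None)[0]
    A,B=o1+a[0]*d1,o2+a[1]*d2
    return (A+B)/2,np.linalg.norm(A-B)
E
python3 - <<'E'
from h import *
print(state())
for n in('scene','top'):
    c=camera(n);save(c,n+'0.png');print(n,c['K'],c['k1'],c['R'],c['t'], (c['depth']>0).mean())
    np.save(n+'0.npy',c,allow_pickle=True)
E
```

```text
{'time': 0.0, 'joint_pos': array([-1.46999631e+00,  2.87164134e-01,  1.57817175e+00,  3.63507183e-06,
        1.27861384e+00, -1.49975080e-01]), 'joint_velocities': array([-0.00010724, -0.0016088 ,  0.00115705,  0.00118416,  0.00041562,
        0.00022575]), 'joint_efforts': array([ 2.27362943e-04, -4.05976331e+01, -2.92627984e+01, -4.24699840e-05,
        5.77885075e-03,  6.87490214e-06]), 'position': array([ 0.1674791 , -0.65316933,  0.2115511 ]), 'tool_rot': array([-3.11459131e+00, -3.92588912e-01, -9.64175156e-05]), 'force': array([ 0.22757969, -0.79443335, -0.15003941]), 'wrist_torque': array([-0.04024065,  0.05629859,  0.03344328]), 'width': 0.08546085087696922}
scene [[471.90780892   0.         319.86268579]
 [  0.         471.90780892 200.5153319 ]
 [  0.           0.           1.        ]] -0.028505595681680464 [[-0.85120877  0.52423067  0.02501683]
 [ 0.26214073  0.46597346 -0.84507454]
 [-0.45467117 -0.71277693 -0.5340629 ]] [ 0.49050182 -0.07700256  1.89414802] 0.99584765625
top [[434.99223372   0.         321.26807478]
 [  0.         434.99223372 197.5186684 ]
 [  0.           0.           1.        ]] -0.08079782193038251 [[ 0.02327019 -0.99964645  0.01286361]
 [-0.99141432 -0.0247308  -0.12839793]
 [ 0.12867066 -0.00976532 -0.9916393 ]] [0.00311001 0.63760881 1.45831325] 0.99599609375
```

View pics/scene0.png

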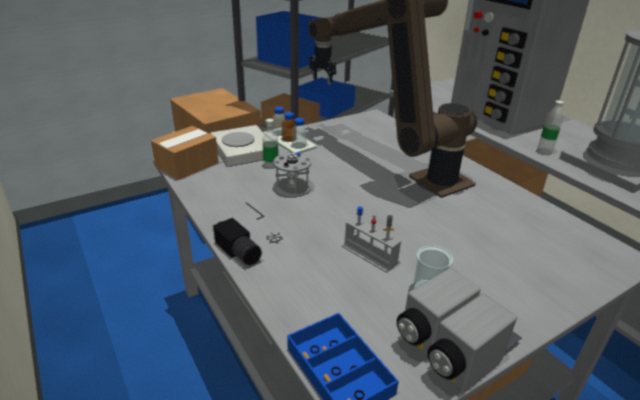

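View pics/top0.png

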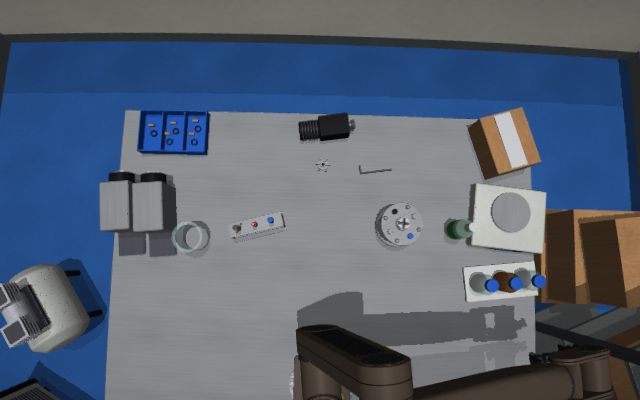

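The shaft (dark head, brass pin) is at the rack's left end in the top view, around (237,229), and around (389,222) in the scene view. The rig is at top (402,224) and scene (292,165). I'll zoom in on both.

```bash
python3 - <<'E'
from h import *
S=np.load('scene0.npy',allow_pickle=True).item();T=np.load('top0.npy',allow_pickle=True).item()
def crop(c,u,v,w,h,s): return cv2.resize(c['frame'][v:v+h,u:u+w,::-1],None,fx=s,fy=s,interpolation=cv2.INTER_CUBIC)
a=crop(S,335,195,75,75,5);b=crop(S,262,140,60,60,6)
c=crop(T,220,203,75,45,5);d=crop(T,372,195,60,60,6)
im=np.zeros((740,750,3),np.uint8)
im[:375,:375]=a;im[375:735,:360]=b;im[:225,375:750]=c;im[375:735,380:740]=d
im=cv2.resize(im,None,fx=.8,fy=.8); cv2.imwrite('pics/crop.png',im)
E
```

```text
(no output)
```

View pics/crop.png

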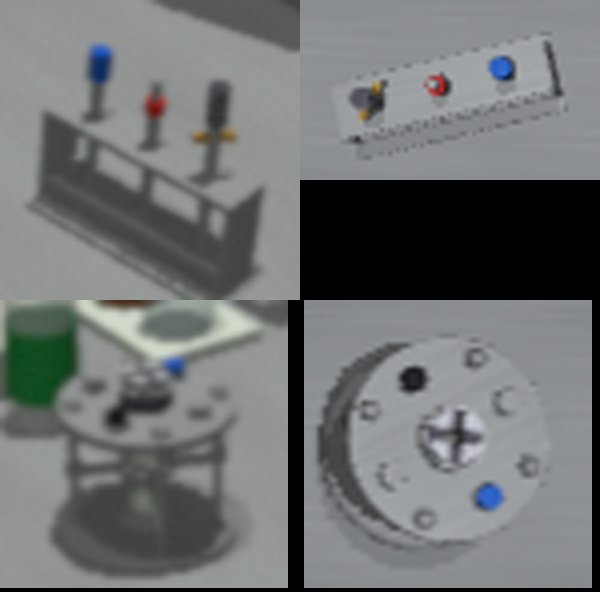

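```bash
python3 - <<'E'
from h import *
S=np.load('scene0.npy',allow_pickle=True).item();T=np.load('top0.npy',allow_pickle=True).item()
def hsv(c): return cv2.cvtColor(c['frame'],cv2.COLOR_RGB2HSV)
def blob(m,box,name):
    u0,v0,u1,v1=box;mm=np.zeros_like(m,dtype=np.uint8);mm[v0:v1,u0:u1]=m[v0:v1,u0:u1]
    n,l,st,ce=cv2.connectedComponentsWithStats(mm)
    o=sorted(range(1,n),key=lambda i:-st[i,4])[:3]
    for i in o: print(name,st[i],ce[i])
    return [ce[i] for i in o]
hs,ht=hsv(S),hsv(T)
brass=lambda h:(h[...,0]>10)&(h[...,0]<30)&(h[...,1]>100)
dark=lambda h:(h[...,2]<95)&(h[...,1]<60)
bs=blob(brass(hs),(375,205,410,245),'brassS');bt=blob(brass(ht),(222,215,255,245),'brassT')
ds=blob(dark(hs),(378,208,400,232),'headS');dt=blob(dark(ht),(226,215,252,240),'headT')
print('head 2view',two(S,ds[0],T,dt[0]))
print(np.round(T['frame'][220:238,228:248].mean(2)).astype(int))
print(hs[212:240,382:398,2])
# rod caps
for n,f in(('blue',lambda h:(h[...,0]>100)&(h[...,0]<125)&(h[...,1]>130)),('red',lambda h:((h[...,0]<6)|(h[...,0]>172))&(h[...,1]>120))):
    a=blob(f(hs),(350,200,382,235),n+'S');b=blob(f(ht),(246,210,282,235),n+'T')
    print(n,two(S,a[0],T,b[0]))
# rack top z=.09
print(np.round(T['depth'][212:248:3,225:290:4],3))
E
```

```text
brassS [384 228   3   2   5] [384.8 228.6]
brassS [391 228   2   2   4] [391.5 228.5]
brassT [238 224   2   3   5] [238.6 224.8]
brassT [235 231   2   2   3] [235.33333333 231.33333333]
headS [387 216   5  16  66] [388.83333333 222.75757576]
headT [233 225   8   8  33] [237.21212121 227.93939394]
headT [233 237   2   2   3] [233.66666667 237.66666667]
head 2view (array([0.51926044, 0.28377558, 0.14964999]), np.float64(0.0004186274514166376))
[[145 144 145 145 145 145 145 144 145 146 144 144 146 150 126 126 157 158
  160 160]
 [145 145 145 145 144 146 144 144 144 152 127 141 155 158 158 159 159 159
  160 161]
 [144 145 144 144 145 151 128 139 154 157 158 158 156 156 159 160 160 161
  160 160]
 [142 143 143 146 154 156 157 159 158 159 150 150  98  96 158 159 158 157
  156 157]
 [145 150 151 153 157 155 153 155 155 154 121 126  91 100 154 156 158 159
  162 163]
 [155 156 156 156 155 118  92  84  86  90  78 102  82 157 162 163 162 161
  159 158]
 [154 156 155 154 136  92  85  86  90  73  68  64  74 136 158 156 157 158
  160 161]
 [153 153 153 155 111  86  85  85  88  48  47  55  62 133 1
[... 3709 characters left out ...]
6 1.428 1.431 1.432 1.437
  1.435 1.498 1.499 1.514 1.526]
 [1.52  1.434 1.428 1.376 1.43  1.434 1.428 1.433 1.431 1.43  1.492 1.517
  1.521 1.52  1.519 1.522 1.527]
 [1.516 1.428 1.432 1.43  1.435 1.433 1.436 1.501 1.514 1.518 1.515 1.514
  1.515 1.525 1.517 1.522 1.521]
 [1.525 1.522 1.426 1.433 1.496 1.516 1.515 1.511 1.518 1.507 1.519 1.52
  1.523 1.521 1.52  1.517 1.518]
 [1.515 1.523 1.519 1.511 1.507 1.51  1.516 1.521 1.519 1.518 1.519 1.521
  1.516 1.528 1.519 1.524 1.519]
 [1.513 1.516 1.515 1.512 1.518 1.515 1.524 1.519 1.516 1.519 1.517 1.513
  1.513 1.518 1.518 1.523 1.515]
 [1.516 1.512 1.516 1.516 1.515 1.515 1.517 1.521 1.516 1.511 1.515 1.522
  1.519 1.516 1.505 1.515 1.517]]
```

```bash
python3 - <<'E'
from h import *
T=np.load('top0.npy',allow_pickle=True).item()
g=T['frame'].mean(2)
print(np.round(g[214:234,392:418]).astype(int))
# points by depth at head plate
v,u=np.mgrid[195:255,370:432]
P=np.array([dep(T,a,b) for a,b in zip(u.ravel(),v.ravel())])
m=(P[:,2]>.106)&(P[:,2]<.121);Q=P[m];print(len(Q),Q[:,2].mean())
h=cv2.convexHull(Q[:,:2].astype(np.float32)*1000)
print(cv2.minEnclosingCircle(h),cv2.fitEllipse(h), Q.mean(0))
m=(P[:,2]>.131)&(P[:,2]<.16);Q=P[m];print(len(Q),Q[:,2].mean(),Q.mean(0))
from collections import Counter
E
```

```text
[[148 115 108 146 158 157 156 156 157 159 158 156 155 153 153 154 155 157
  155 133  96 136 158 157 152 151]
 [158 158 157 157 156 157 158 159 158 157 155 153 154 154 155 156 156 157
  157 132 123 149 156 155 156 155]
 [157 156 156 157 158 159 159 156 153 154 155 155 157 158 157 157 157 159
  160 120 125 157 159 157 154 148]
 [156 156 158 159 158 156 156 133 117 158 166 155 172 179 164 160 160 159
  158 130 102 138 158 157 156 155]
 [158 159 158 156 154 152 146 138 137 171 176 120  76 115 170 176 159 156
  154 141 104  93 121 138 151 156]
 [158 157 156 155 136 110 126 150 183 200 174 120  71 150 200 195 173 155
  156 155 145 139 141 151 157 157]
 [156 154 154 154 135 135 164 180 199 197 165 104  71 149 199 199 190 168
  157 157 157 157 158 157 155 153]
 [153 153 154 132  88  97  97 131 164 163 137  89  67 146 193 194 195 176
  157 158 158 157 155 154 154 154]
 [153 156 155 131 124 133  85  88  88  86  77  50  41  81 117 144 158 167
  163 157 156 154 154 154 155 156]
 [156 155 157 128 120 140  92  94  96 101 103  84  48  68  86  85 100 147
  162 155 154 155 156 156 157 157]
 [155 155 
[... 668 characters left out ...]
7 148 136 126 102 107 129 145 159 158 157 158 160
  159 160 160 159 158 157 145 110]
 [151 154 159 158 157 158 158 158 159 158 148 149 158 158 158 159 160 160
  160 160 159 157 157 158 159 121]
 [138 133 158 159 159 158 158 159 158 159 159 157 158 159 160 160 159 155
  152 154 157 158 159 158 158 158]
 [160 161 159 160 160 159 159 159 159 157 158 160 160 159 160 158 139 100
   86 119 149 158 159 158 158 158]]
1111 0.11448448583093523
((548.31787109375, -246.19581604003906), 69.66600036621094) ((548.4514770507812, -246.13226318359375), (137.07423400878906, 138.33323669433594), 76.12667083740234) [ 0.54787807 -0.24444814  0.11448449]
88 0.13778119055120455 [ 0.55004193 -0.2437204   0.13778119]
```

```bash
python3 - <<'E'
from h import *
S=np.load('scene0.npy',allow_pickle=True).item();T=np.load('top0.npy',allow_pickle=True).item()
fs=S['frame'].astype(int);ft=T['frame'].astype(int)
a=(fs[...,0]-fs[...,2]);b=ft[...,0]-ft[...,2]
print(a[224:236,378:400]);print(b[218:240,228:246])
print('head',two(S,(389.0,220.7),T,(237.2,227.9)))
for p in((238.6,224.8),(235.3,231.3),(237,228)): print(onz(T,*p,.126))
print('hubT',onz(T,403.9,223.3,.14),onz(T,402.9,223.2,.14))
print('Jp',onz(T,404.9,223.3,.14)-onz(T,403.9,223.3,.14))
# hub in scene
g=fs.mean(2);print(np.round(g[152:170,280:306]).astype(int))
E
```

```text
[[-1 -1  0 -1  0 -1 -2  0 -1 -1 -2 -2 -3 -1 -1  0  1 -1 -1 -1  0 -1]
 [-2 -1 -1 -1  0 -1 -2 -2 -2 -1 -1 -1 -2  0 -1 -1  0  0  0 -1  0 -2]
 [-1 -1 -1 -1  0 -1 -2 -2  0 -1 -1  1  6 10  8  7  1  0 -1 -2 -3 -1]
 [-1 -1 -1 -1  3 11 15 11  4  3 -1  4 23 39 41 30 12  2  0 -1  0 -1]
 [-1 -1 -1  0 12 44 63 52 31 13  3  8 35 65 71 51 17  2  0  0 -1 -1]
 [-2 -2 -2 -1 10 38 67 68 50 24  9 13 33 52 55 38 13  1  0  0 -1  0]
 [-3 -2 -3 -1  3 14 26 31 28 18  8 10 19 22 24 18  6  0 -1 -1  0 -1]
 [-1 -1 -1 -2  0  0  3  5  5  2  2  1  3  4  5  3  1 -1 -1 -1  0  1]
 [-3 -1  0 -1 -1 -1 -2 -1 -2  0  0 -1 -1 -1  0 -1  0 -1  0 -1  0  0]
 [-3 -2 -2  0 -1 -1  0 -1 -1 -1 -1  0 -1 -1  0  0 -1  0 -1 -2 -1 -1]
 [-2 -2 -3 -1 -1 -2 -2 -1 -1 -1 -1 -1 -1 -1 -2 -1  0  0 -1  0 -1  0]
 [-2 -1 -2 -3 -2 -3 -1 -1  0  0  0 -2 -1 -1 -2 -1 -2  0 -1 -1  0 -1]]
[[ -7  -5  -5  -6  -5  -5  -5  -5  -5  -5  -6  -4  -5  -7  -6  -5  -6  -5]
 [ -6  -6  -6  -6  -6  -6  -6  -6  -6  -6  -6  -6  -6  -6  -5  -5  -5  -5]
 [ -5  -6  -6  -6  -5  -6  -6  -5  -6  -5  -6  -6  -4  -6  -4  -5  -8  -6]
 [ -7  -6  -6  -5  -6  -5  -5  -5  -5  -6  -5 
[... 2967 characters left out ...]
95 118 137
  144 144 135 112  93  90  92 107]
 [148 149 141 112  68  30  22  42  86 118 129 130 131 130 131 134 141 145
  145 144 138 118 101  98  99 112]
 [148 147 140 110  69  42  36  51  86 124 144 147 145 144 141 142 143 144
  143 144 143 138 134 131 133 136]
 [147 148 142 120  94  73  69  76  96 127 145 148 144 135 131 132 133 137
  143 145 145 143 142 143 141 139]
 [135 142 144 137 118 102  99 109 127 140 146 147 142 124 112 114 115 126
  139 144 144 143 142 138 132 120]
 [106 122 132 134 133 131 132 137 143 146 146 146 142 123 109 104 107 120
  133 138 136 134 126 115 101  91]
 [ 95  96  99 105 112 119 130 134 136 137 136 137 137 129 117 112 117 122
  121 116 109 100  95  92  91  93]]
```

```bash
cat >> h.py <<'E'
def go(p,psi):
    "offset mm and rot in the present tool frame for TCP at p, tool down, x heading psi deg"
    s=state();R0=Ro.from_rotvec(s['tool_rot']);a=np.radians(psi)
    R1=Ro.from_matrix(np.array([[np.cos(a),np.sin(a),0],[np.sin(a),-np.cos(a),0],[0,0,-1]]))
    x=R0.as_matrix()[:,0]
    print('at',s['position'].round(4),'psi',np.degrees(np.arctan2(x[1],x[0])).round(2),'F',s['force'].round(2),'w',s['width'].round(4),'t',s['time'])
    print('offset',(1000*R0.inv().apply(np.array(p)-s['position'])).round(1),'rot',(R0.inv()*R1).as_rotvec().round(3))
E
python3 - <<'E'
from h import *
S=np.load('scene0.npy',allow_pickle=True).item();T=np.load('top0.npy',allow_pickle=True).item()
print('pin',two(S,(388.2,228.6),T,(236.9,228.0)))
print('head',two(S,(389.0,220.7),T,(236.6,227.9)))
go((.42,-.25,.26),55)
E
```

```text
pin (array([0.52081433, 0.2874087 , 0.13146007]), np.float64(0.0016392988859133496))
head (array([0.51927363, 0.28406593, 0.15710942]), np.float64(0.0004887449109405032))Traceback (most recent call last):
  File "<stdin>", line 5, in <module>
  File "h.py", line 27, in go
    print('at',s['position'].round(4),'psi',np.degrees(np.arctan2(x[1],x[0])).round(2),'F',s['force'].round(2),'w',s['width'].round(4),'t',s['time'])
                                                                                                                   ^^^^^^^^^^^^^^^^
AttributeError: 'float' object has no attribute 'round'
```

```bash
sed -i "s/s\['width'\].round(4)/round(s['width'],4)/" h.py; python3 - <<'E'
from h import *
go((.42,-.25,.26),55)
E
```

```text
at [ 0.1675 -0.6532  0.2117] psi 14.37 F [-0.04 -0.32 -0.14] w 0.0856 t 0.1
offset [ 344.7 -328.1  -47.5] rot [-0.002 -0.001 -0.709]
```

Emit:
carry_out(fingers=[-1,-1,-1,-1,-1,-1,-1,-1], offset=[[43,-41,-6],[86,-82,-12],[129,-123,-18],[172,-164,-24],[215,-205,-30],[258,-246,-36],[302,-287,-42],[345,-328,-47]], rot=[[0,0,-0.09],[0,0,-0.18],[0,0,-0.27],[0,0,-0.35],[0,0,-0.44],[0,0,-0.53],[0,0,-0.62],[0,0,-0.71]])

```text
time: 1.1
position: [0.4209, -0.2486, 0.2599]
tool_rot: [2.784, 1.456, 0.0]
force: [-0.3, -1.0, 0.5]
width: 0.0854
```

```bash
python3 - <<'E'
from h import *
go((.5195,.2,.25),105.7)
E
```

```text
at [ 0.4209 -0.2486  0.2599] psi 55.2 F [-0.25 -0.96  0.46] w 0.0854 t 1.1
offset [ 424.6 -175.     9.9] rot [ 0.    -0.    -0.881]
```

Emit:
carry_out(fingers=[-1,-1,-1,-1,-1,-1,-1,-1], offset=[[53,-22,1],[106,-44,2],[159,-66,4],[212,-88,5],[265,-109,6],[318,-131,7],[371,-153,9],[425,-175,10]], rot=[[0,0,-0.11],[0,0,-0.22],[0,0,-0.33],[0,0,-0.44],[0,0,-0.55],[0,0,-0.66],[0,0,-0.77],[0,0,-0.88]])

```text
time: 2.1
position: [0.5202, 0.2, 0.2494]
tool_rot: [-1.897, -2.504, 0.001]
force: [1.4, 0.1, 0.9]
width: 0.0855
```

```bash
python3 - <<'E'
from h import *
go((.5195,.285,.215),105.7);go((.5195,.285,.150),105.7)
E
```

```text
at [0.5202 0.2    0.2494] psi 105.69 F [1.37 0.1  0.92] w 0.0855 t 2.1
offset [82.  22.4 34.4] rot [-0.001  0.    -0.   ]
at [0.5202 0.2    0.2494] psi 105.69 F [1.37 0.1  0.92] w 0.0855 t 2.1
offset [82.  22.4 99.4] rot [-0.001  0.    -0.   ]
```

Emit:
carry_out(fingers=[-1,-1,-1,-1,-1,-1,-1,-1], offset=[[40,11,10],[70,19,20],[82,22,34],[82,22,34],[82,22,34],[82,22,34],[82,22,34],[82,22,34]], rot=[[0,0,0],[0,0,0],[0,0,0],[0,0,0],[0,0,0],[0,0,0],[0,0,0],[0,0,0]])

```text
time: 3.1
position: [0.5199, 0.2827, 0.2163]
tool_rot: [1.903, 2.499, 0.001]
force: [-0.1, -0.5, 0.6]
width: 0.0852
```

```bash
python3 - <<'E'
from h import *
go((.5195,.285,.150),105.7)
im=[]
for n,(u,v,w,h) in(('scene',(340,160,80,100)),('top',(200,190,100,80))):
    c=camera(n);k=cv2.resize(c['frame'][v:v+h,u:u+w,::-1],None,fx=5 if n=='scene' else 4,fy=5 if n=='scene' else 4,interpolation=cv2.INTER_CUBIC);im.append(k)
o=np.zeros((500,800,3),np.uint8);o[:500,:400]=im[0];o[:320,400:800]=im[1];cv2.imwrite('pics/above.png',o)
E
```

```text
at [0.5199 0.2827 0.2163] psi 105.44 F [-0.06 -0.47  0.63] w 0.0852 t 3.1
offset [ 2.4  0.1 66.3] rot [ 0.001 -0.    -0.005]
```

View pics/above.png

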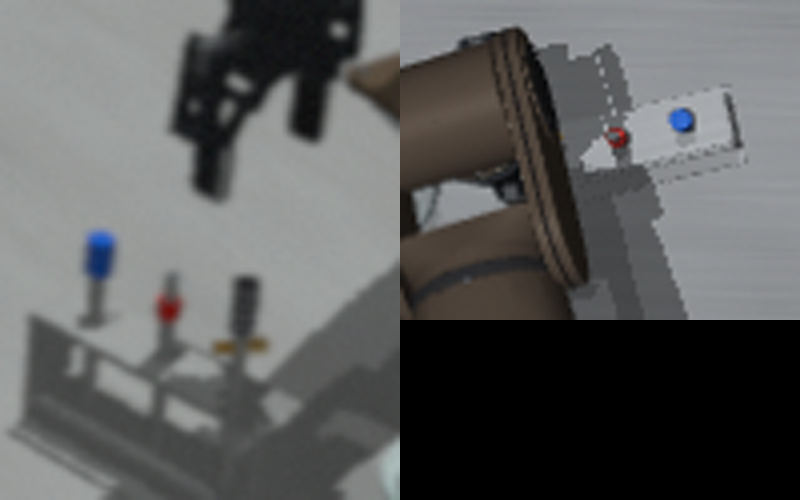

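Emit:
carry_out(fingers=[-1,-1,-1,-1,-1,-1,-1,-1], offset=[[1,0,12],[1,0,24],[1,0,36],[1,0,48],[1,0,58],[1,0,65],[1,0,65],[1,0,65]], rot=[[0,0,0],[0,0,0],[0,0,0],[0,0,0],[0,0,0],[0,0,0],[0,0,0],[0,0,0]])

```text
time: 4.2
position: [0.5198, 0.2841, 0.1514]
tool_rot: [1.902, 2.5, 0.001]
force: [-0.7, 0.6, 1.1]
width: 0.0855
```

```bash
python3 - <<'E'
from h import *
go((.5195,.285,.150),105.7)
c=camera('scene');u,v,w,h=340,160,80,100
cv2.imwrite('pics/down.png',cv2.resize(c['frame'][v:v+h,u:u+w,::-1],None,fx=6,fy=6,interpolation=cv2.INTER_CUBIC))
s=state();p=s['position'];print(proj(c,p),proj(c,p+[0,0,.008]))
E
```

```text
at [0.5198 0.2841 0.1514] psi 105.47 F [-0.67  0.58  1.05] w 0.0855 t 4.2
offset [ 1.  -0.1  1.4] rot [ 0.001 -0.    -0.004]
[388.74220587 222.32172998] [389.02638091 220.06274202]
```

View pics/down.png

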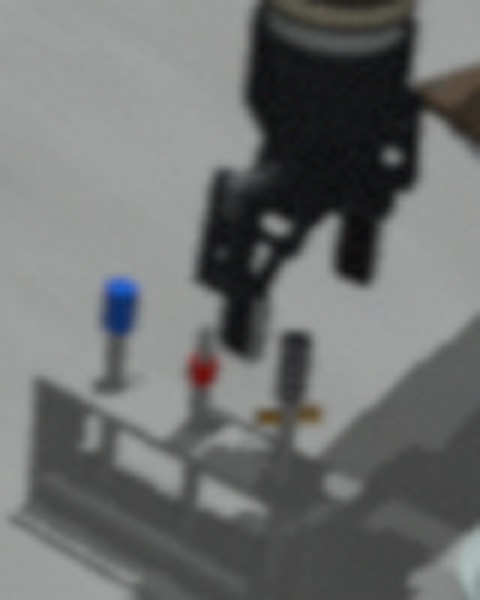

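The head sits at (294,370) in this crop, which is (389,221.7) in the image. The grasp point projects to (389.0,220.1), so it's on the head. I'll close the gripper.

Emit:
carry_out(fingers=[-0.4,0,0.4,0.7,1,1,1,1], offset=[[0,0,0],[0,0,0],[0,0,0],[0,0,0],[0,0,0],[0,0,0],[0,0,0],[0,0,0]], rot=[[0,0,0],[0,0,0],[0,0,0],[0,0,0],[0,0,0],[0,0,0],[0,0,0],[0,0,0]])

```text
time: 5.25
position: [0.5196, 0.284, 0.1511]
tool_rot: [1.902, 2.5, 0.0]
force: [-0.7, -0.3, 1.9]
width: 0.0102
```

```bash
python3 - <<'E'
from h import *
go((.5195,.285,.150),105.7)
c=camera('scene');u,v,w,h=340,160,80,100
cv2.imwrite('pics/closed.png',cv2.resize(c['frame'][v:v+h,u:u+w,::-1],None,fx=6,fy=6,interpolation=cv2.INTER_CUBIC))
E
```

```text
at [0.5196 0.284  0.1511] psi 105.47 F [-0.67 -0.26  1.88] w 0.0102 t 5.25
offset [1.  0.2 1.1] rot [ 0.    -0.    -0.004]
```

View pics/closed.png

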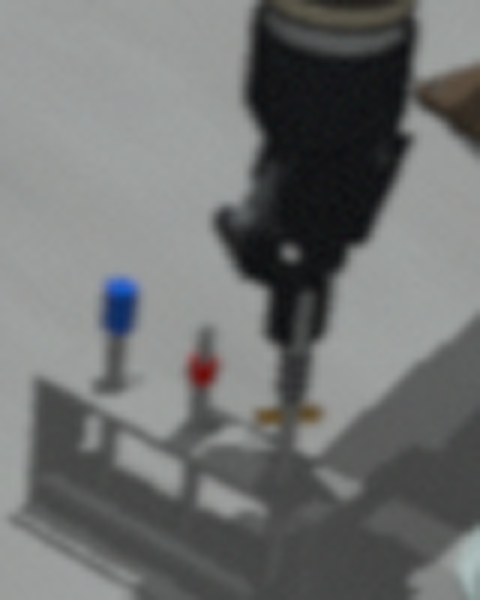

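Emit:
carry_out(fingers=[1,1,1,1,1,1,1,1], offset=[[0,0,0],[0,0,0],[0,0,0],[0,0,0],[0,0,0],[0,0,0],[0,0,0],[0,0,0]], rot=[[0,0,0],[0,0,0],[0,0,0],[0,0,0],[0,0,0],[0,0,0],[0,0,0],[0,0,0]])

```text
time: 6.3
position: [0.5195, 0.284, 0.151]
tool_rot: [1.902, 2.5, 0.0]
force: [-0.4, -0.2, 2.9]
width: 0.0099
```

```bash
python3 - <<'E'
from h import *
go((.5195,.285,.150),105.7)
c=camera('scene');u,v,w,h=365,190,50,60
cv2.imwrite('pics/closed2.png',cv2.resize(c['frame'][v:v+h,u:u+w,::-1],None,fx=10,fy=10,interpolation=cv2.INTER_CUBIC))
E
```

```text
at [0.5195 0.284  0.151 ] psi 105.47 F [-0.38 -0.16  2.91] w 0.0099 t 6.3
offset [1.  0.2 1. ] rot [ 0.    -0.    -0.004]
```

View pics/closed2.png

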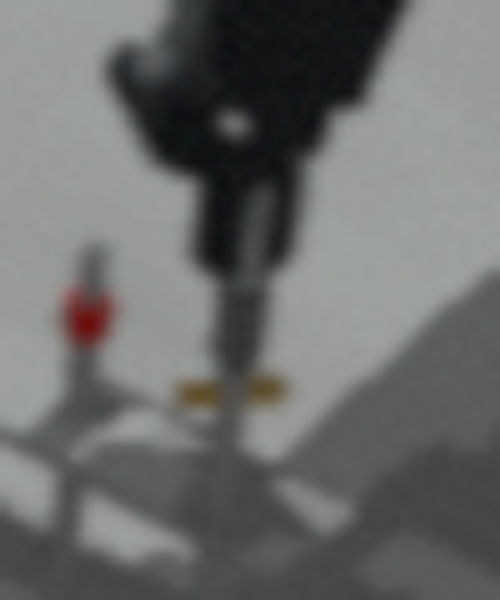

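```bash
python3 - <<'E'
from h import *
c=camera('scene')
for v in range(200,234):
    print(v,[tuple((1000*dep(c,u,v)).round().astype(int)) for u in (386,388,390,392,394)])
print([proj(c,[.5195,.284,z]).round(1) for z in (.17,.16,.15,.14,.13)])
E
```

```text
200 [(np.int64(540), np.int64(284), np.int64(234)), (np.int64(539), np.int64(291), np.int64(238)), (np.int64(535), np.int64(294), np.int64(239)), (np.int64(536), np.int64(303), np.int64(244)), (np.int64(526), np.int64(301), np.int64(239))]
201 [(np.int64(561), np.int64(307), np.int64(251)), (np.int64(539), np.int64(291), np.int64(235)), (np.int64(539), np.int64(299), np.int64(239)), (np.int64(533), np.int64(301), np.int64(239)), (np.int64(511), np.int64(286), np.int64(223))]
202 [(np.int64(557), np.int64(303), np.int64(244)), (np.int64(294), np.int64(21), np.int64(5)), (np.int64(538), np.int64(298), np.int64(235)), (np.int64(529), np.int64(297), np.int64(232)), (np.int64(510), np.int64(285), np.int64(219))]
203 [(np.int64(557), np.int64(304), np.int64(241)), (np.int64(295), np.int64(24), np.int64(3)), (np.int64(539), np.int64(301), np.int64(234)), (np.int64(527), np.int64(296), np.int64(227)), (np.int64(513), np.int64(289), np.int64(219))]
204 [(np.int64(555), np.int64(302), np.int64(236)), (np.int64(538), np.int64(291), np.int64(225)), (np.int64(539), np.int64(301), np.int64(231)), 
[... 6399 characters left out ...]
int64(167), np.int64(3)), (np.int64(393), np.int64(168), np.int64(1)), (np.int64(389), np.int64(173), np.int64(3))]
232 [(np.int64(524), np.int64(282), np.int64(117)), (np.int64(523), np.int64(290), np.int64(122)), (np.int64(408), np.int64(174), np.int64(7)), (np.int64(394), np.int64(170), np.int64(-1)), (np.int64(395), np.int64(181), np.int64(6))]
233 [(np.int64(524), np.int64(283), np.int64(114)), (np.int64(520), np.int64(287), np.int64(115)), (np.int64(406), np.int64(173), np.int64(1)), (np.int64(404), np.int64(181), np.int64(5)), (np.int64(396), np.int64(182), np.int64(3))]
[array([389.5, 217.1]), array([389.1, 219.9]), array([388.8, 222.7]), array([388.4, 225.5]), array([388.1, 228.3])]
```

Width 9.9 mm doesn't match the 16 mm head, and the fingertips look higher than reported. A small lift will show whether the shaft is gripped.

Emit:
carry_out(fingers=[1,1,1,1,1,1,1,1], offset=[[0,0,-4],[0,0,-8],[0,0,-12],[0,0,-16],[0,0,-20],[0,0,-20],[0,0,-20],[0,0,-20]], rot=[[0,0,0],[0,0,0],[0,0,0],[0,0,0],[0,0,0],[0,0,0],[0,0,0],[0,0,0]])

```text
time: 7.4
position: [0.5193, 0.2839, 0.1707]
tool_rot: [-1.902, -2.5, 0.0]
force: [0.2, 0.0, -1.6]
width: 0.0099
```

```bash
python3 - <<'E'
from h import *
go((.5195,.285,.150),105.7)
c=camera('scene');u,v,w,h=365,180,50,60
cv2.imwrite('pics/lift.png',cv2.resize(c['frame'][v:v+h,u:u+w,::-1],None,fx=10,fy=10,interpolation=cv2.INTER_CUBIC))
E
```

```text
at [0.5193 0.2839 0.1707] psi 105.47 F [ 0.24  0.02 -1.61] w 0.0099 t 7.4
offset [ 1.   0.5 20.7] rot [-0.    -0.    -0.004]
```

View pics/lift.png

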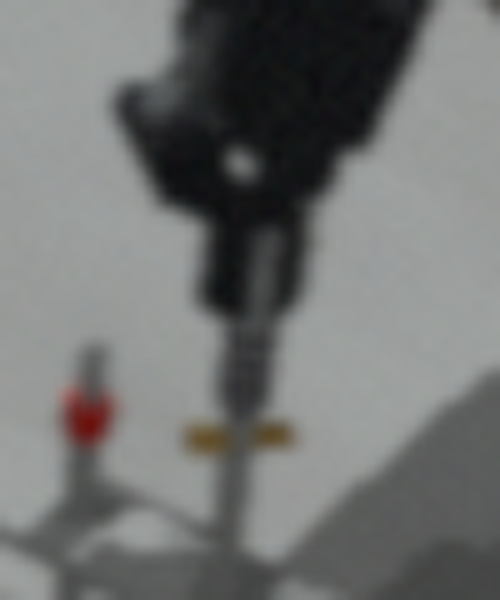

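The shaft came up with the gripper: the pin's row went from 228.9 to 223.6, about 19 mm. Fz reads -1.6 N, which matches its weight. Next I'll lift it clear of the rack.

Emit:
carry_out(fingers=[1,1,1,1,1,1,1,1], offset=[[0,0,-15],[0,0,-40],[0,0,-65],[0,0,-90],[0,0,-115],[0,0,-140],[0,0,-165],[0,0,-175]], rot=[[0,0,0],[0,0,0],[0,0,0],[0,0,0],[0,0,0],[0,0,0],[0,0,0],[0,0,0]])

```text
time: 8.45
position: [0.52, 0.2842, 0.3492]
tool_rot: [1.901, 2.498, 0.006]
force: [0.9, -0.1, -1.1]
width: 0.0099
```

```bash
python3 - <<'E'
from h import *
go((.548,-.2455,.346),48)
c=camera('scene');u,v,w,h=355,130,70,100
cv2.imwrite('pics/lift2.png',cv2.resize(c['frame'][v:v+h,u:u+w,::-1],None,fx=6,fy=6,interpolation=cv2.INTER_CUBIC))
E
```

```text
at [0.52   0.2842 0.3492] psi 105.47 F [ 0.86 -0.14 -1.09] w 0.0099 t 8.45
offset [-518.  -114.4    2.6] rot [ 0.004 -0.003  1.003]
```

View pics/lift2.png

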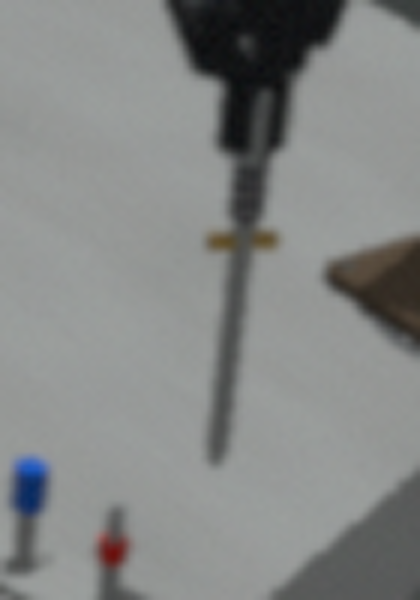

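```bash
python3 - <<'E'
from h import *
c=camera('scene')
for z in (.203,.25,.324,.353,.370): print(z,proj(c,[.52,.2842,z]).round(2), (proj(c,[.53,.2842,z])-proj(c,[.52,.2842,z])).round(2),(proj(c,[.52,.2942,z])-proj(c,[.52,.2842,z])).round(2))
g=c['frame'].astype(int).mean(2);b=c['frame'].astype(int);b=b[...,0]-b[...,2]
bg=np.median(g[175:205,375:405])
for v in range(150,210,2):
    r=np.clip(bg-8-g[v,380:405],0,None); print(v,round((r*np.arange(380,405)).sum()/max(r.sum(),1),2),int(r.sum()),end=' | ')
w=np.clip(b[164:176,385:405]-6,0,None);vv,uu=np.mgrid[164:176,385:405];print('brass',(w*uu).sum()/w.sum(),(w*vv).sum()/w.sum())
E
```

```text
0.203 [390.58 207.59] [-2.75  0.95] [2.22 1.68]
0.25 [392.34 193.55] [-2.79  0.91] [2.27 1.63]
0.324 [395.24 170.34] [-2.87  0.86] [2.36 1.56]
0.353 [396.42 160.85] [-2.9   0.83] [2.39 1.52]
0.37 [397.13 155.18] [-2.92  0.82] [2.41 1.5 ]
150 396.66 1166 | 152 396.27 1162 | 154 396.19 979 | 156 396.36 489 | 158 396.29 505 | 160 395.99 486 | 162 395.79 465 | 164 395.6 500 | 166 395.42 379 | 168 395.26 507 | 170 394.68 784 | 172 394.31 282 | 174 394.28 231 | 176 394.08 225 | 178 393.82 218 | 180 393.66 214 | 182 393.38 216 | 184 393.01 213 | 186 392.82 211 | 188 392.75 205 | 190 392.45 213 | 192 392.09 204 | 194 391.88 202 | 196 391.75 207 | 198 391.45 217 | 200 391.2 201 | 202 390.9 204 | 204 390.81 190 | 206 390.5 112 | 208 0.0 0 | brass 394.7638376383764 169.61992619926198
```

Emit:
carry_out(fingers=[1,1,1,1,1,1,1,1], offset=[[-20,-4,0],[-60,-13,0],[-110,-24,0],[-160,-35,0],[-210,-46,1],[-260,-57,1],[-310,-68,1],[-350,-77,1]], rot=[[0,0,0.05],[0,0,0.15],[0,0,0.25],[0,0,0.35],[0,0,0.45],[0,0,0.55],[0,0,0.65],[0,0,0.75]])

```text
time: 9.55
position: [0.5373, -0.0768, 0.3432]
tool_rot: [-2.69, -1.62, 0.004]
force: [1.3, -0.6, -1.1]
width: 0.0101
```

```bash
python3 - <<'E'
from h import *
go((.548,-.2455,.346),48)
E
```

```text
at [ 0.5373 -0.0768  0.3432] psi 62.11 F [ 1.32 -0.57 -1.15] w 0.0101 t 9.55
offset [-144.    88.4   -2.9] rot [-0.003  0.002  0.246]
```

Emit:
carry_out(fingers=[1,1,1,1,1,1,1,1], offset=[[-30,18,0],[-60,37,-1],[-90,55,-2],[-115,71,-2],[-135,82,-2],[-144,88,-2],[-144,88,-2],[-144,88,-2]], rot=[[0,0,0.05],[0,0,0.1],[0,0,0.15],[0,0,0.2],[0,0,0.23],[0,0,0.246],[0,0,0.246],[0,0,0.246]])

```text
time: 10.55
position: [0.5502, -0.2414, 0.347]
tool_rot: [-2.864, -1.289, -0.0]
force: [-1.3, -0.2, -1.7]
width: 0.0102
```

```bash
python3 - <<'E'
from h import *
go((.548,-.2455,.346),48)
c=camera('scene');u,v,w,h=262,90,60,100
np.save('sc1.npy',c,allow_pickle=True)
cv2.imwrite('pics/over.png',cv2.resize(c['frame'][v:v+h,u:u+w,::-1],None,fx=6,fy=6,interpolation=cv2.INTER_CUBIC))
c2=camera('top');u,v,w,h=372,195,60,60
cv2.imwrite('pics/overT.png',cv2.resize(c2['frame'][v:v+h,u:u+w,::-1],None,fx=6,fy=6,interpolation=cv2.INTER_CUBIC))
p=state()['position']
for z in (.2,.321): print(z,proj(c,[p[0],p[1],z]))
print('hub', proj(c,[.548,-.2455,.14]),proj(c,[.548,-.2455,.114]))
E
```

```text
at [ 0.5502 -0.2414  0.347 ] psi 48.46 F [-1.25 -0.15 -1.66] w 0.0102 t 10.55
offset [-4.5  1.1  1. ] rot [-0.    -0.     0.008]
0.2 [292.43041775 141.40001661]
0.321 [292.23747638 109.8060264 ]
hub [292.51931532 155.62919298] [292.55889102 161.87319282]
```

View pics/over.png

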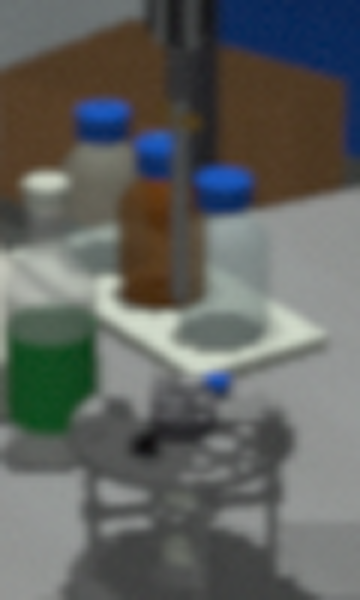

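View pics/overT.png

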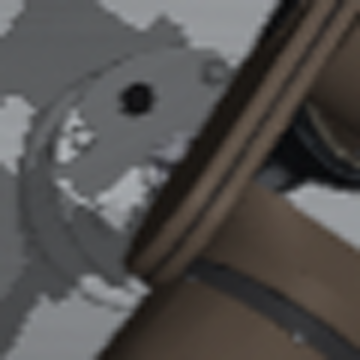

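```bash
python3 - <<'E'
from h import *
go((.5485,-.2465,.296),48)
E
```

```text
at [ 0.5503 -0.2413  0.3472] psi 48.48 F [-0.08 -0.17 -1.39] w 0.0097 t 10.65
offset [-5.1  2.1 51.2] rot [ 0.    -0.     0.008]
```

Emit:
carry_out(fingers=[1,1,1,1,1,1,1,1], offset=[[-5,2,10],[-5,2,20],[-5,2,30],[-5,2,40],[-5,2,46],[-5,2,50],[-5,2,50],[-5,2,50]], rot=[[0,0,0],[0,0,0],[0,0,0],[0,0,0],[0,0,0],[0,0,0],[0,0,0],[0,0,0]])

```text
time: 11.65
position: [0.5485, -0.2475, 0.2975]
tool_rot: [2.865, 1.288, 0.001]
force: [-0.7, 0.7, -2.3]
width: 0.01
```

```bash
python3 - <<'E'
from h import *
go((.5485,-.2465,.275),48)
c=camera('scene');u,v,w,h=267,115,50,60
np.save('sc2.npy',c,allow_pickle=True)
cv2.imwrite('pics/near.png',cv2.resize(c['frame'][v:v+h,u:u+w,::-1],None,fx=10,fy=10,interpolation=cv2.INTER_CUBIC))
p=state()['position']
for z in (.0,.121): print(z,proj(c,[p[0],p[1],p[2]-.1461+z]))
print('hub', proj(c,[.5485,-.2465,.14]))
E
```

```text
at [ 0.5485 -0.2475  0.2975] psi 48.4 F [-0.7   0.69 -2.33] w 0.01 t 11.65
offset [ 0.7 -0.7 22.5] rot [ 0.001 -0.     0.007]
0.0 [292.12009126 152.67896971]
0.121 [291.91626053 122.08679352]
hub [292.27031678 155.55129277]
```

View pics/near.png

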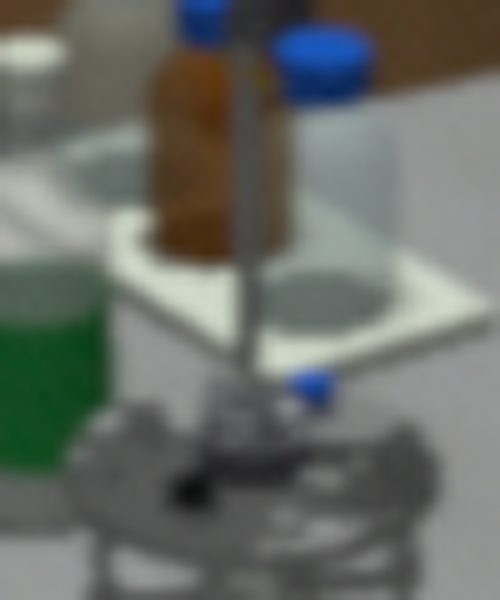

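```bash
python3 - <<'E'
from h import *
c=np.load('sc2.npy',allow_pickle=True).item();s0=np.load('scene0.npy',allow_pickle=True).item()
g=c['frame'].astype(float).mean(2);g0=s0['frame'].astype(float).mean(2)
d=g0-g
for v in range(126,154,2):
    r=np.abs(d[v,284:300]); r[r<8]=0; print(v,round((r*np.arange(284,300)).sum()/max(r.sum(),1),2),int(r.sum()),'pred',end=' ')
    # interpolate predicted axis col at that row
    p=[.5485,-.2475]; zs=np.linspace(.14,.29,60); P=np.array([proj(c,[*p,z]) for z in zs]); print(np.interp(-v,-P[:,1],P[:,0]).round(2))
print(np.round(g0[146:162,282:302]).astype(int))
E
```

```text
126 290.99 93 pred 291.94
128 290.48 28 pred 291.96
130 291.0 8 pred 291.97
132 0.0 0 pred 291.98
134 290.48 17 pred 292.0
136 290.55 28 pred 292.01
138 290.9 41 pred 292.02
140 290.51 31 pred 292.04
142 291.11 197 pred 292.05
144 291.05 174 pred 292.06
146 291.39 119 pred 292.08
148 291.32 301 pred 292.09
150 291.27 235 pred 292.1
152 291.95 127 pred 292.12
[[112 121 141 168 191 203 208 202 175 141 121 111 107 106 105 104 104 104
  105 103]
 [124 114 112 125 153 181 199 205 194 171 149 141 128 115 111 109 109 109
  109 112]
 [144 136 123 115 120 140 167 189 200 199 194 187 169 150 144 143 141 142
  143 150]
 [150 148 143 135 122 116 125 153 180 198 206 206 200 195 194 193 194 191
  187 183]
 [149 146 148 147 140 126 115 120 141 167 190 203 208 207 206 203 197 191
  175 161]
 [149 150 148 149 148 140 127 121 116 128 157 183 197 198 193 179 164 148
  130 117]
 [148 148 149 148 146 138 133 131 118 119 138 159 168 159 151 136 126 114
  108 108]
 [147 147 146 147 150 144 145 143 127 124 142 156 151 136 117 103  95  94
  107 124]
 [147 146 147 148 151 150 152 148 126 113 118 121 128 127 112  90  75  80
  107 134]
 [143 144 146 147 142 130 124 125 126 119 109 109 135 148 134 104  76  77
  110 137]
 [121 126 139 145 137 117 108 126 144 147 128 106 112 128 122 110  98  99
  120 141]
 [ 90 103 131 145 138 113  94 102 114 119 106  88  88  95 104 118 126 133
  141 147]
 [ 85 101 128 143 135 111  93  93  95  93  89  86  81  85  98 114 131 145
  148 149]
 [111 128 140 142 123  94  90 102  96  81  81  88  89  90  88  92 125 143
  148 149]
 [138 144 146 141 112  74  62  68  67  60  62  63  63  62  58  76 120 144
  147 148]
 [146 146 142 129  99  61  43  45  43  43  46  44  42  40  49  84 122 144
  146 143]]
```

Emit:
carry_out(fingers=[1,1,1,1,1,1,1,1], offset=[[0,-1.5,0],[-0.2,-1.8,3],[-0.2,-1.8,6],[-0.2,-1.8,9],[-0.2,-1.8,12],[-0.2,-1.8,15],[-0.2,-1.8,17],[-0.2,-1.8,17]], rot=[[0,0,0],[0,0,0],[0,0,0],[0,0,0],[0,0,0],[0,0,0],[0,0,0],[0,0,0]])

```text
time: 12.7
position: [0.5468, -0.2462, 0.2797]
tool_rot: [-2.865, -1.288, 0.0]
force: [0.5, -1.1, -1.8]
width: 0.0097
```

```bash
python3 - <<'E'
from h import *
go((.547,-.2465,.275),48)
c=camera('scene');u,v,w,h=267,115,50,60
np.save('sc3.npy',c,allow_pickle=True)
cv2.imwrite('pics/near2.png',cv2.resize(c['frame'][v:v+h,u:u+w,::-1],None,fx=10,fy=10,interpolation=cv2.INTER_CUBIC))
E
```

```text
at [ 0.5468 -0.2462  0.2797] psi 48.4 F [ 0.48 -1.07 -1.84] w 0.0097 t 12.7
offset [-0.   0.4  4.7] rot [-0.     0.     0.007]
```

View pics/near2.png

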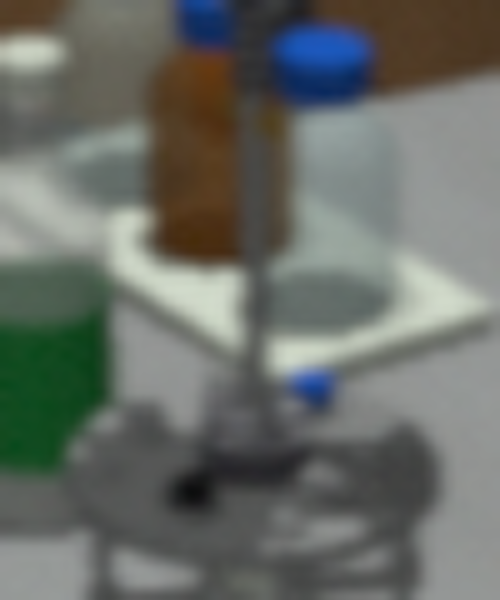

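Emit:
carry_out(fingers=[1,1,1,1,1,1,1,1], offset=[[0,0,1.5],[0,0,3],[0,0,4],[0,0,5],[0,0,6],[0,0,7],[0,0,7],[0,0,7]], rot=[[0,0,0],[0,0,0],[0,0,0],[0,0,0],[0,0,0],[0,0,0],[0,0,0],[0,0,0]])

```text
time: 13.75
position: [0.5468, -0.2463, 0.2729]
tool_rot: [-2.865, -1.288, 0.0]
force: [-0.3, 0.8, -1.2]
width: 0.0099
```

Emit:
carry_out(fingers=[1,1,1,1,1,1,1,1], offset=[[0,0,1],[0,0,2],[0,0,3],[0,0,4],[0,0,5],[0,0,6],[0,0,7],[0,0,7]], rot=[[0,0,0],[0,0,0],[0,0,0],[0,0,0],[0,0,0],[0,0,0],[0,0,0],[0,0,0]])

```text
time: 14.75
position: [0.5468, -0.2463, 0.2657]
tool_rot: [-2.865, -1.288, 0.0]
force: [0.3, 0.6, -1.2]
width: 0.0097
```

Emit:
carry_out(fingers=[1,1,1,1,1,1,1,1], offset=[[0,0,3],[0,0,6],[0,0,10],[0,0,14],[0,0,18],[0,0,22],[0,0,25],[0,0,25]], rot=[[0,0,0],[0,0,0],[0,0,0],[0,0,0],[0,0,0],[0,0,0],[0,0,0],[0,0,0]])

```text
time: 15.75
position: [0.5467, -0.2462, 0.2405]
tool_rot: [-2.865, -1.288, 0.0]
force: [-0.5, -1.6, -0.7]
width: 0.0101
```

Emit:
carry_out(fingers=[1,1,1,1,1,1,1,1], offset=[[0,0,3],[0,0,6],[0,0,9],[0,0,12],[0,0,14],[0,0,16],[0,0,16],[0,0,16]], rot=[[0,0,0],[0,0,0],[0,0,0],[0,0,0],[0,0,0],[0,0,0],[0,0,0],[0,0,0]])

```text
time: 16.75
position: [0.5468, -0.2463, 0.225]
tool_rot: [-2.865, -1.288, 0.0]
force: [-0.2, -0.8, -0.9]
width: 0.0101
```

```bash
python3 - <<'E'
from h import *
go((.547,-.2465,.2),48);s=state();print(s['wrist_torque'].round(2))
c=camera('scene');u,v,w,h=257,100,70,95
np.save('sc4.npy',c,allow_pickle=True)
cv2.imwrite('pics/in.png',cv2.resize(c['frame'][v:v+h,u:u+w,::-1],None,fx=6,fy=6,interpolation=cv2.INTER_CUBIC))
E
```

```text
at [ 0.5468 -0.2463  0.225 ] psi 48.4 F [-0.17 -0.83 -0.87] w 0.0101 t 16.75
offset [-0.   0.3 25. ] rot [-0.    -0.     0.007]
[-0.05  0.05 -0.06]
```

View pics/in.png

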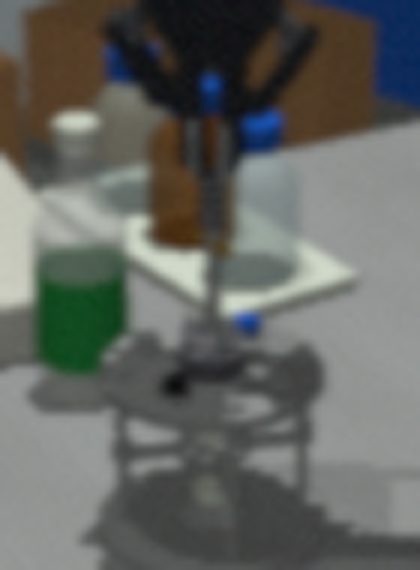

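```bash
python3 - <<'E'
from h import *
c=np.load('sc4.npy',allow_pickle=True).item();s0=np.load('scene0.npy',allow_pickle=True).item()
g=c['frame'].astype(float).mean(2);g0=s0['frame'].astype(float).mean(2)
zs=np.linspace(.13,.26,60); P=np.array([proj(c,[.5468,-.2463,z]) for z in zs])
for v in range(126,158,1):
    print(v,np.round(g[v,285:300]).astype(int),'pred',np.interp(-v,-P[:,1],P[:,0]).round(2))
E
```

```text
126 [ 55  48  40  52  52  38  29  42  56  60  46  53  91 119 133] pred 292.52
127 [ 59  54  48  57  55  41  33  41  56  60  52  77 122 147 155] pred 292.53
128 [ 63  61  59  62  57  43  33  42  56  63  65  99 134 152 156] pred 292.53
129 [ 63  62  62  65  58  44  41  44  57  67  80 110 138 150 152] pred 292.54
130 [ 60  61  63  62  59  52  50  50  56  65  81 111 135 146 147] pred 292.55
131 [ 58  60  60  59  58  51  49  47  51  60  80 109 130 140 143] pred 292.55
132 [ 55  56  58  61  56  54  50  51  53  60  79 107 129 136 137] pred 292.56
133 [ 56  59  59  58  53  50  48  47  48  59  80 109 130 137 135] pred 292.56
134 [ 56  59  60  59  57  53  50  50  53  61  82 116 139 143 139] pred 292.57
135 [ 58  58  59  58  53  50  53  51  50  60  82 118 145 151 148] pred 292.58
136 [ 54  50  51  49  49  49  53  53  51  60  81 115 144 156 157] pred 292.58
137 [ 47  46  45  46  49  51  53  53  51  57  79 114 140 155 159] pred 292.59
138 [ 45  46  46  49  48  53  59  61  59  62  79 114 139 151 157] pred 292.59
139 [ 45  45  48  45  52  58  65  69  65  68  88 123 141 153 159] pred 292.6
140 [ 62 
[... 692 characters left out ...]

149 [134 120 113 124 145 148 120  97 125 168 189 193 191 193 191] pred 292.66
150 [145 139 124 114 115 115 100  93 128 178 203 205 203 198 191] pred 292.67
151 [149 146 139 128 117 103  87  87 125 170 191 192 178 164 145] pred 292.67
152 [148 146 135 125 120 104  87  83 107 139 149 146 133 119 109] pred 292.68
153 [147 144 127 108 102  92  81  76  84  97 105 101  92  84  86] pred 292.68
154 [146 139 117  96  88  80  76  75  76  83  84  83  75  66  72] pred 292.69
155 [145 136 112  96  89  84  83  81  77  80  82  82  77  67  73] pred 292.7
156 [142 133 109  93  95  96  97  91  79  78  83  89  89  86  91] pred 292.7
157 [130 117  93  80  85  92  94  89  76  74  81  89 102 106 106] pred 292.71
```

Emit:
carry_out(fingers=[1,1,1,1,1,1,1,1], offset=[[0,0,1],[0,0,2],[0,0,3],[0,0,4],[0,0,5],[0,0,6],[0,0,7],[0,0,7]], rot=[[0,0,0],[0,0,0],[0,0,0],[0,0,0],[0,0,0],[0,0,0],[0,0,0],[0,0,0]])

```text
time: 17.8
position: [0.5468, -0.2463, 0.2178]
tool_rot: [-2.865, -1.288, 0.0]
force: [0.1, -0.4, -0.7]
width: 0.0102
```

Emit:
carry_out(fingers=[1,1,1,1,1,1,1,1], offset=[[0,0,0.5],[0,0,1],[0,0,1.5],[0,0,2],[0,0,2.5],[0,0,3],[0,0,4],[0,0,4]], rot=[[0,0,0],[0,0,0],[0,0,0],[0,0,0],[0,0,0],[0,0,0],[0,0,0],[0,0,0]])

```text
time: 18.8
position: [0.5468, -0.2463, 0.2138]
tool_rot: [-2.865, -1.288, 0.0]
force: [0.0, 1.0, -1.3]
width: 0.0101
```

```bash
python3 - <<'E'
from h import *
go((.547,-.2465,.2),48);s=state();print(s['wrist_torque'].round(2))
c=camera('scene');u,v,w,h=272,160,40,32
cv2.imwrite('pics/steady.png',cv2.resize(c['frame'][v:v+h,u:u+w,::-1],None,fx=15,fy=15,interpolation=cv2.INTER_CUBIC))
E
```

```text
at [ 0.5468 -0.2463  0.2138] psi 48.4 F [ 0.02  0.95 -1.29] w 0.0101 t 18.8
offset [-0.   0.3 13.8] rot [-0.     0.     0.007]
[-0.04  0.02 -0.01]
```

View pics/steady.png

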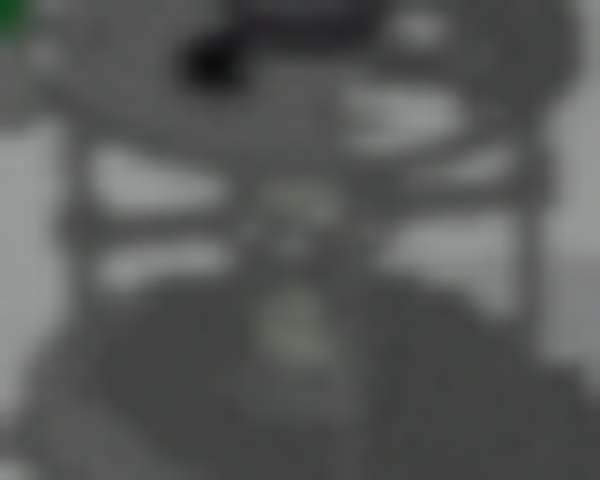

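The tip is about 6 mm into the steady bush, which shows at about (300,200) in the crop, and there's no reaction force. I'll keep going down.

Emit:
carry_out(fingers=[1,1,1,1,1,1,1,1], offset=[[0,0,1],[0,0,2],[0,0,3],[0,0,4],[0,0,5],[0,0,6],[0,0,7],[0,0,7]], rot=[[0,0,0],[0,0,0],[0,0,0],[0,0,0],[0,0,0],[0,0,0],[0,0,0],[0,0,0]])

```text
time: 19.85
position: [0.5468, -0.2462, 0.2068]
tool_rot: [-2.865, -1.288, 0.0]
force: [1.5, -1.0, -1.1]
width: 0.01
```

Emit:
carry_out(fingers=[1,1,1,1,1,1,1,1], offset=[[0,0,2],[0,0,4],[0,0,6],[0,0,8],[0,0,10],[0,0,12],[0,0,14],[0,0,14]], rot=[[0,0,0],[0,0,0],[0,0,0],[0,0,0],[0,0,0],[0,0,0],[0,0,0],[0,0,0]])

```text
time: 20.85
position: [0.5468, -0.2462, 0.1926]
tool_rot: [-2.865, -1.288, 0.0]
force: [-0.1, -0.8, -1.0]
width: 0.0099
```

Emit:
carry_out(fingers=[1,1,1,1,1,1,1,1], offset=[[0,0,2],[0,0,4],[0,0,6],[0,0,8],[0,0,10],[0,0,12],[0,0,13],[0,0,13]], rot=[[0,0,0],[0,0,0],[0,0,0],[0,0,0],[0,0,0],[0,0,0],[0,0,0],[0,0,0]])

```text
time: 21.85
position: [0.5468, -0.2463, 0.1798]
tool_rot: [-2.865, -1.288, 0.0]
force: [0.1, 1.0, -1.7]
width: 0.0099
```

```bash
python3 - <<'E'
from h import *
go((.547,-.2465,.17),48);s=state();print(s['wrist_torque'].round(2))
c=camera('scene');u,v,w,h=272,125,40,60
cv2.imwrite('pics/foot.png',cv2.resize(c['frame'][v:v+h,u:u+w,::-1],None,fx=10,fy=10,interpolation=cv2.INTER_CUBIC))
E
```

```text
at [ 0.5468 -0.2463  0.1798] psi 48.4 F [ 0.11  1.01 -1.66] w 0.0099 t 21.85
offset [-0.   0.3  9.8] rot [-0.     0.     0.007]
[-0.13 -0.02 -0.01]
```

View pics/foot.png

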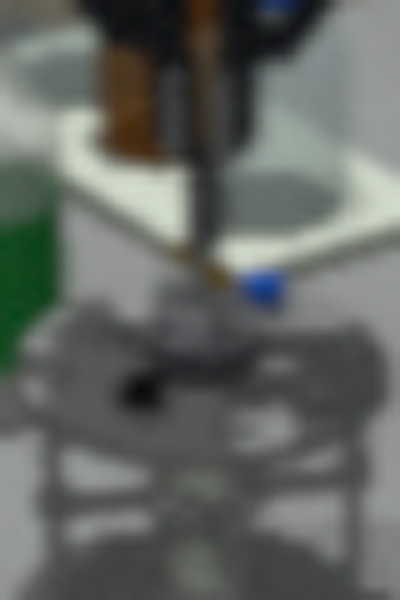

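Emit:
carry_out(fingers=[1,1,1,1,1,1,1,1], offset=[[0,0,1],[0,0,2],[0,0,3],[0,0,4],[0,0,5],[0,0,6],[0,0,7],[0,0,7]], rot=[[0,0,0],[0,0,0],[0,0,0],[0,0,0],[0,0,0],[0,0,0],[0,0,0],[0,0,0]])

```text
time: 22.9
position: [0.5468, -0.2463, 0.1728]
tool_rot: [-2.865, -1.288, 0.0]
force: [0.1, -1.4, -2.5]
width: 0.0101
```

Emit:
carry_out(fingers=[1,1,1,1,1,1,1,1], offset=[[0,0,0.5],[0,0,1],[0,0,1.5],[0,0,2],[0,0,2.5],[0,0,3],[0,0,3.5],[0,0,3.5]], rot=[[0,0,0],[0,0,0],[0,0,0],[0,0,0],[0,0,0],[0,0,0],[0,0,0],[0,0,0]])

```text
time: 23.9
position: [0.5469, -0.2464, 0.1695]
tool_rot: [2.865, 1.288, 0.0]
force: [1.1, -0.6, -0.4]
width: 0.0101
```

Emit:
carry_out(fingers=[1,1,1,1,1,1,1,1], offset=[[0,0,0.2],[0,0,0.4],[0,0,0.6],[0,0,0.8],[0,0,1.0],[0,0,1.2],[0,0,1.5],[0,0,1.5]], rot=[[0,0,0],[0,0,0],[0,0,0],[0,0,0],[0,0,0],[0,0,0],[0,0,0],[0,0,0]])

```text
time: 24.9
position: [0.547, -0.2464, 0.1685]
tool_rot: [2.865, 1.288, 0.0]
force: [-0.6, -1.3, 2.9]
width: 0.0102
```

Emit:
carry_out(fingers=[1,1,1,1,1,1,1,1], offset=[[0,0,0.2],[0,0,0.2],[0,0,0.2],[0,0,0.2],[0,0,0.2],[0,0,0.2],[0,0,0.2],[0,0,0.2]], rot=[[0,0,0.02],[0,0,0.04],[0,0,0.06],[0,0,0.08],[0,0,0.1],[0,0,0.12],[0,0,0.14],[0,0,0.14]])

```text
time: 25.9
position: [0.5472, -0.2463, 0.1677]
tool_rot: [2.948, 1.084, 0.001]
force: [0.5, -1.0, 3.0]
width: 0.0101
```

```bash
python3 - <<'E'
from h import *
go((.547,-.2465,.16),36);s=state();print(s['wrist_torque'].round(3))
E
```

```text
at [ 0.5472 -0.2463  0.1677] psi 40.36 F [ 0.52 -1.03  3.05] w 0.0101 t 25.9
offset [-0.3  0.   7.7] rot [ 0.001 -0.001  0.076]
[-0.255 -0.185  0.016]
```

Emit:
carry_out(fingers=[1,1,1,1,1,1,1,1], offset=[[0,0,0.2],[0,0,0.2],[0,0,0.3],[0,0,0.3],[0,0,0.3],[0,0,0.3],[0,0,0.3],[0,0,0.3]], rot=[[0,0,0.02],[0,0,0.04],[0,0,0.06],[0,0,0.08],[0,0,0.1],[0,0,0.12],[0,0,0.14],[0,0,0.14]])

```text
time: 26.9
position: [0.5464, -0.2461, 0.1667]
tool_rot: [-3.016, -0.875, 0.002]
force: [-1.6, -2.6, -2.7]
width: 0.0099
```

```bash
python3 - <<'E'
from h import *
go((.547,-.2465,.16),36);s=state();print(s['wrist_torque'].round(3))
E
```

```text
at [ 0.5464 -0.2461  0.1667] psi 32.35 F [-1.57 -2.63 -2.67] w 0.0099 t 26.9
offset [0.3 0.7 6.7] rot [-0.001  0.001 -0.064]
[-0.375  0.127 -0.021]
```

Fz fell from +3.0 to -2.7 N near psi 32–36°, so the pin has reached a slot. I'll ease it down.

Emit:
carry_out(fingers=[1,1,1,1,1,1,1,1], offset=[[0,0,0.3],[0,0,0.6],[0,0,0.9],[0,0,1.2],[0,0,1.5],[0,0,1.7],[0,0,1.7],[0,0,1.7]], rot=[[0,0,0],[0,0,0],[0,0,0],[0,0,0],[0,0,0],[0,0,0],[0,0,0],[0,0,0]])

```text
time: 27.9
position: [0.5471, -0.2464, 0.166]
tool_rot: [3.017, 0.875, 0.001]
force: [-0.2, -1.2, 1.1]
width: 0.0101
```

```bash
python3 - <<'E'
from h import *
go((.547,-.2465,.16),36);s=state();print(s['wrist_torque'].round(3))
E
```

```text
at [ 0.5471 -0.2464  0.166 ] psi 32.36 F [-0.17 -1.18  1.06] w 0.0101 t 27.9
offset [-0.2  0.   6. ] rot [ 0.001 -0.    -0.064]
[-0.25   0.163  0.013]
```

```bash
python3 - <<'E'
from h import *
c=camera('scene');u,v,w,h=272,125,40,60
cv2.imwrite('pics/slot.png',cv2.resize(c['frame'][v:v+h,u:u+w,::-1],None,fx=10,fy=10,interpolation=cv2.INTER_CUBIC))
b=c['frame'].astype(int);b=b[...,0]-b[...,2];print(b[146:160,284:302])
E
```

```text
[[   4    5    5    6    7    6    3    1   -2   -3   -4   -5   -5   -5
    -6   -6   -5   -4]
 [   3    4    5    6    7    5    4    0   -1   -2   -2   -3   -3   -4
    -5   -4   -3   -3]
 [   0    3    2    5    6    5    3    0   -2   -1    1    3    2    2
     0    2    0    3]
 [  -1    0    1    4    5    5    3   -1   -2    0    4    7    6    6
     5    5    6    5]
 [  -2   -1    0    2    1    1    1    0   -2    1    3    5    6    7
     6    6    4    5]
 [   0   -2   -1    0    1    2    3    0   -3    1    3    0   -5   -8
    -9  -10   -4    3]
 [  -1   -2   -1   -2    0    5    8    5    1    1   -2  -15  -44  -67
   -75  -65  -31   -4]
 [  -1   -2   -1   -2    0    5   11    8    3    2   -3  -20  -60 -102
  -115  -89  -38   -8]
 [  -1    0   -1   -2   -3    0    3    8   11   13    3  -12  -37  -68
   -85  -64  -26   -7]
 [  -1    0    0   -1   -3   -2    1    8   23   29   15   -2  -12  -26
   -37  -32  -12   -3]
 [  -1   -2   -1   -2   -3   -3   -3    3   16   31   23    5   -4   -9
    -9   -7   -2   -1]
 [   0   -1   -1   -2   -3   -4   -2    0    7   17   14    5   -1   -4
    -1   -2   -1   -1]
 [   0    1   -1   -2   -3   -3   -3   -3    0    3    2    0   -3   -3
    -2   -1   -1   -1]
 [   0    0   -1   -2   -2   -3   -3   -3   -2   -3   -2   -3   -2   -1
    -2   -2   -2   -1]]
```

View pics/slot.png

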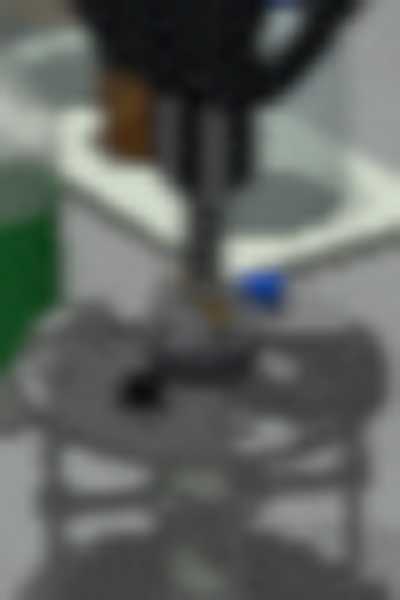

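```bash
python3 - <<'E'
from h import *
c=np.load('sc4.npy',allow_pickle=True).item()
for a,b,z in(((290.5,150),(293.8,152.5),.155),((290,152.7),(293.1,155.8),.142)):
    A,B=onz(c,*a,z),onz(c,*b,z);d=B-A;print(A[:2],B[:2],np.hypot(*d[:2]),np.degrees(np.arctan2(d[1],d[0])))
for z in (.142,.134):
  for h in (70,75,80,85): 
    e=np.array([np.cos(np.radians(h)),np.sin(np.radians(h))])*.013
    m=np.array([.5475,-.2455])
    print(z,h,proj(c,[*(m-e),z]).round(1),proj(c,[*(m+e),z]).round(1))
T=np.load('top0.npy',allow_pickle=True).item()
g=T['frame'].astype(float).mean(2)
# slot angle: sample ring around hub centre, darkness by heading
for r in (.012,.015):
  for h in range(0,90,3):
    v=[]
    for k in range(4):
        a=np.radians(h+90*k);q=proj(T,[.5487+r*np.cos(a),-.247+r*np.sin(a),.138])
        v.append(cv2.getRectSubPix(g.astype(np.float32),(1,1),(float(q[0]),float(q[1])))[0,0])
    print(r,h,np.round(v).astype(int),round(np.mean(v)))
E
```

```text
[ 0.54656217 -0.263465  ] [ 0.54585651 -0.23946908] 0.024006292244082558 91.68444154737148
[ 0.54651156 -0.26766275] [ 0.5486863  -0.23979244] 0.027955029218119234 85.53821725873443
0.142 70 [292.1 153.6] [293.2 156.7]
0.142 75 [291.8 153.6] [293.5 156.7]
0.142 80 [291.5 153.6] [293.8 156.6]
0.142 85 [291.2 153.7] [294.1 156.6]
0.134 70 [292.1 155.5] [293.2 158.6]
0.134 75 [291.8 155.5] [293.5 158.6]
0.134 80 [291.5 155.5] [293.8 158.6]
0.134 85 [291.2 155.6] [294.1 158.5]
0.012 0 [ 92  95 107  90] 96
0.012 3 [100 104 115  94] 103
0.012 6 [108 116 123 105] 113
0.012 9 [117 128 131 116] 123
0.012 12 [127 140 141 127] 134
0.012 15 [137 151 151 137] 144
0.012 18 [148 161 160 147] 154
0.012 21 [157 168 169 155] 162
0.012 24 [167 174 177 163] 170
0.012 27 [172 181 180 172] 176
0.012 30 [177 187 183 181] 182
0.012 33 [181 192 187 190] 188
0.012 36 [186 192 191 194] 191
0.012 39 [188 190 195 195] 192
0.012 42 [189 189 197 196] 193
0.012 45 [186 188 194 196] 191
0.012 48 [182 184 190 197] 188
0.012 51 [177 178 186 191] 183
0.012 54 [172 171 182 184] 177
0.012 57 [166 163 177 176] 171
0.012 6
[... 506 characters left out ...]
177 183 180 178] 179
0.015 24 [181 191 181 186] 185
0.015 27 [186 196 184 195] 190
0.015 30 [193 192 190 195] 192
0.015 33 [200 191 196 195] 195
0.015 36 [197 192 193 196] 195
0.015 39 [195 196 192 198] 195
0.015 42 [194 196 192 199] 195
0.015 45 [195 190 193 199] 194
0.015 48 [196 186 195 198] 194
0.015 51 [198 183 197 198] 194
0.015 54 [187 183 193 199] 191
0.015 57 [177 185 189 199] 187
0.015 60 [165 175 187 192] 180
0.015 63 [153 162 185 179] 170
0.015 66 [140 150 184 164] 159
0.015 69 [126 140 172 150] 147
0.015 72 [113 129 159 134] 134
0.015 75 [101 118 146 118] 121
0.015 78 [ 91 108 133 103] 108
0.015 81 [ 89  97 125  88] 100
0.015 84 [ 91  91 121  75] 94
0.015 87 [ 92 101 116  84] 98
```

Emit:
carry_out(fingers=[1,1,1,1,1,1,1,1], offset=[[0,0,0.3],[0,0,0.4],[0,0,0.5],[0,0,0.5],[0,0,0.5],[0,0,0.5],[0,0,0.5],[0,0,0.5]], rot=[[0,0,-0.01],[0,0,-0.02],[0,0,-0.03],[0,0,-0.04],[0,0,-0.05],[0,0,-0.06],[0,0,-0.07],[0,0,-0.07]])

```text
time: 28.95
position: [0.5469, -0.2464, 0.1651]
tool_rot: [2.984, 0.981, 0.0]
force: [-0.6, -2.4, -0.3]
width: 0.0099
```

```bash
python3 - <<'E'
from h import *
go((.547,-.2465,.16),36);s=state();print(s['wrist_torque'].round(3))
c=camera('scene');u,v,w,h=272,125,40,60
cv2.imwrite('pics/slot2.png',cv2.resize(c['frame'][v:v+h,u:u+w,::-1],None,fx=10,fy=10,interpolation=cv2.INTER_CUBIC))
E
```

```text
at [ 0.5469 -0.2464  0.1651] psi 36.38 F [-0.56 -2.35 -0.3 ] w 0.0099 t 28.95
offset [0.  0.2 5.1] rot [ 0.    -0.     0.007]
[-0.523 -0.081 -0.037]
```

View pics/slot2.png

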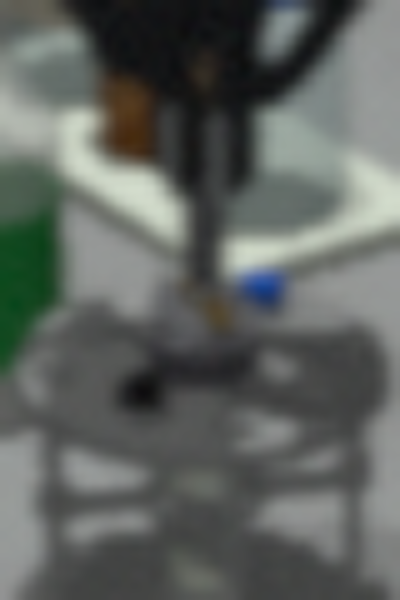

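The pin has moved with the gripper and its bottom is about 3 mm into the slots. A side load is building (Fy -2.4 N, Mx -0.5 N m), so I'll take out the small lean and then lower it.

Emit:
carry_out(fingers=[1,1,1,1,1,1,1,1], offset=[[-0.1,0.1,0],[-0.2,0.2,0],[-0.3,0.4,0],[-0.3,0.4,0],[-0.3,0.4,0.3],[-0.3,0.4,0.6],[-0.3,0.4,1],[-0.3,0.4,1]], rot=[[-0.003,-0.002,0],[-0.006,-0.004,0],[-0.01,-0.007,0],[-0.01,-0.007,0],[-0.01,-0.007,0],[-0.01,-0.007,0],[-0.01,-0.007,0],[-0.01,-0.007,0]])

```text
time: 30.0
position: [0.5468, -0.2467, 0.1641]
tool_rot: [2.974, 0.977, -0.006]
force: [-0.1, -1.6, -0.6]
width: 0.0103
```

```bash
python3 - <<'E'
from h import *
go((.547,-.2465,.16),36);s=state();print(s['wrist_torque'].round(3))
E
```

```text
at [ 0.5468 -0.2467  0.1641] psi 36.37 F [-0.1  -1.57 -0.59] w 0.0103 t 30.0
offset [ 0.3 -0.1  4.1] rot [0.01  0.007 0.006]
[-0.193  0.068  0.035]
```

Emit:
carry_out(fingers=[1,1,1,1,1,1,1,1], offset=[[-0.1,0.1,0],[-0.2,0.2,0.3],[-0.2,0.2,0.6],[-0.2,0.2,0.9],[-0.2,0.2,1.2],[-0.2,0.2,1.6],[-0.2,0.2,2],[-0.2,0.2,2]], rot=[[-0.003,-0.002,0],[-0.005,-0.003,0],[-0.005,-0.003,0],[-0.005,-0.003,0],[-0.005,-0.003,0],[-0.005,-0.003,0],[-0.005,-0.003,0],[-0.005,-0.003,0]])

```text
time: 31.0
position: [0.5468, -0.247, 0.1621]
tool_rot: [2.968, 0.975, -0.008]
force: [-1.2, 0.4, -0.2]
width: 0.0097
```

```bash
python3 - <<'E'
from h import *
go((.547,-.2465,.159),36);s=state();print(s['wrist_torque'].round(3))
E
```

```text
at [ 0.5468 -0.247   0.1621] psi 36.37 F [-1.2   0.44 -0.19] w 0.0097 t 31.0
offset [ 0.5 -0.3  3.1] rot [0.015 0.01  0.006]
[-0.026  0.077  0.03 ]
```

Torque is nearly zero and it's descending freely. About 3 mm is left to go.

Emit:
carry_out(fingers=[1,1,1,1,1,1,1,1], offset=[[0,0,0.4],[0,0,0.8],[0,0,1.2],[0,0,1.6],[0,0,2],[0,0,2.3],[0,0,2.5],[0,0,2.5]], rot=[[0,0,0],[0,0,0],[0,0,0],[0,0,0],[0,0,0],[0,0,0],[0,0,0],[0,0,0]])

```text
time: 32.0
position: [0.5468, -0.2471, 0.1597]
tool_rot: [2.968, 0.975, -0.008]
force: [-1.4, -0.3, 0.2]
width: 0.01
```

Emit:
carry_out(fingers=[1,1,1,1,1,1,1,1], offset=[[0,0,0.2],[0,0,0.4],[0,0,0.6],[0,0,0.8],[0,0,1],[0,0,1],[0,0,1],[0,0,1]], rot=[[0,0,0],[0,0,0],[0,0,0],[0,0,0],[0,0,0],[0,0,0],[0,0,0],[0,0,0]])

```text
time: 33.0
position: [0.5472, -0.2473, 0.1594]
tool_rot: [2.967, 0.975, -0.006]
force: [-1.4, 0.5, 5.3]
width: 0.01
```

```bash
python3 - <<'E'
from h import *
go((.547,-.2465,.159),36);s=state();print(s['wrist_torque'].round(3))
c=camera('scene');u,v,w,h=272,125,40,60
cv2.imwrite('pics/home.png',cv2.resize(c['frame'][v:v+h,u:u+w,::-1],None,fx=10,fy=10,interpolation=cv2.INTER_CUBIC))
E
```

```text
at [ 0.5472 -0.2473  0.1594] psi 36.37 F [-1.4   0.49  5.3 ] w 0.01 t 33.0
offset [ 0.3 -0.8  0.4] rot [0.016 0.009 0.006]
[ 0.133  0.294 -0.009]
```

View pics/home.png

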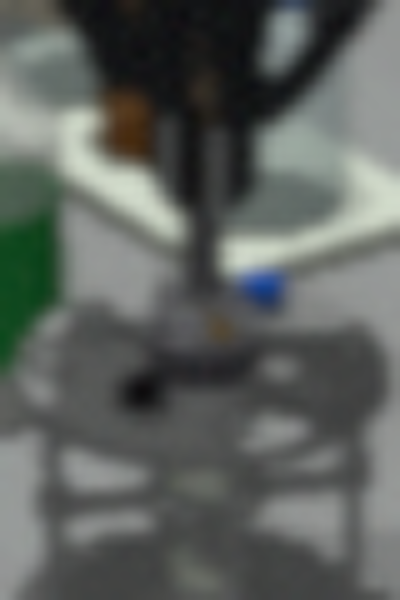

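The shaft bottomed at TCP z 0.1594 (I expected 0.1591), with +5 N and the pin sunk between the teeth. I'll relax the push and then release.

Emit:
carry_out(fingers=[1,1,1,0.9,0.7,0.5,0.2,0], offset=[[0,0,-0.3],[0,0,-0.6],[0,0,-0.6],[0,0,-0.6],[0,0,-0.6],[0,0,-0.6],[0,0,-0.6],[0,0,-0.6]], rot=[[0,0,0],[0,0,0],[0,0,0],[0,0,0],[0,0,0],[0,0,0],[0,0,0],[0,0,0]])

```text
time: 34.05
position: [0.5464, -0.2468, 0.1585]
tool_rot: [2.969, 0.975, -0.009]
force: [-0.1, 0.1, 0.4]
width: 0.0429
```

Emit:
carry_out(fingers=[-0.3,-0.6,-1,-1,-1,-1,-1,-1], offset=[[0,0,-0.6],[0,0,-0.6],[0,0,-0.6],[0,0,-0.6],[0,0,-0.6],[0,0,-0.6],[0,0,-0.6],[0,0,-0.6]], rot=[[0,0,0],[0,0,0],[0,0,0],[0,0,0],[0,0,0],[0,0,0],[0,0,0],[0,0,0]])

```text
time: 35.05
position: [0.5468, -0.2471, 0.1599]
tool_rot: [2.968, 0.975, -0.008]
force: [0.6, -0.3, 0.1]
width: 0.0856
```

```bash
python3 - <<'E'
from h import *
go((.547,-.2465,.159),36);s=state();print(s['wrist_torque'].round(3))
c=camera('scene');u,v,w,h=257,105,70,80
cv2.imwrite('pics/rel.png',cv2.resize(c['frame'][v:v+h,u:u+w,::-1],None,fx=7,fy=7,interpolation=cv2.INTER_CUBIC))
E
```

```text
at [ 0.5468 -0.2471  0.1599] psi 36.36 F [ 0.62 -0.3   0.11] w 0.0856 t 35.05
offset [ 0.6 -0.4  0.9] rot [0.015 0.01  0.006]
[0.018 0.019 0.007]
```

View pics/rel.png

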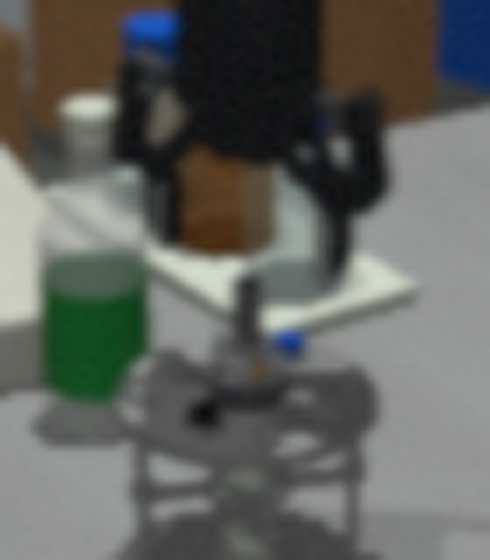

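It's released and the head stands upright in the hub, at (245,310) in the crop. Now I'll retreat upward.

Emit:
carry_out(fingers=[-1,-1,-1,-1,-1,-1,-1,-1], offset=[[0,0,-5],[0,0,-15],[0,0,-30],[0,0,-50],[0,0,-70],[0,0,-90],[0,0,-110],[0,0,-120]], rot=[[0,0,0],[0,0,0],[0,0,0],[0,0,0],[0,0,0],[0,0,0],[0,0,0],[0,0,0]])

```text
time: 36.1
position: [0.5472, -0.2452, 0.2822]
tool_rot: [2.966, 0.974, -0.005]
force: [0.0, -0.6, 0.4]
width: 0.0858
```

```bash
python3 - <<'E'
from h import *
go((.50,.02,.29),80)
E
```

```text
at [ 0.5472 -0.2452  0.2822] psi 36.37 F [ 0.01 -0.62  0.42] w 0.0858 t 36.1
offset [ 119.2 -241.4  -13.1] rot [ 0.013  0.015 -0.761]
```

Emit:
carry_out(fingers=[-1,-1,-1,-1,-1,-1,-1,-1], offset=[[15,-30,-2],[30,-60,-4],[45,-90,-6],[60,-120,-8],[75,-150,-10],[90,-180,-12],[105,-210,-13],[119,-240,-13]], rot=[[0,0,-0.09],[0,0,-0.19],[0,0,-0.28],[0,0,-0.38],[0,0,-0.47],[0,0,-0.57],[0,0,-0.66],[0,0,-0.76]])

```text
time: 37.1
position: [0.4997, 0.0201, 0.2881]
tool_rot: [2.394, 2.012, -0.018]
force: [-0.4, -0.3, -0.8]
width: 0.0853
```

Emit:
carry_out(fingers=[-1,-1,-1,-1,-1,-1,-1,-1], offset=[[0,0,0],[0,0,0],[0,0,0],[0,0,0],[0,0,0],[0,0,0],[0,0,0],[0,0,0]], rot=[[0,0,0],[0,0,0],[0,0,0],[0,0,0],[0,0,0],[0,0,0],[0,0,0],[0,0,0]])

```text
time: 38.1
position: [0.5002, 0.0191, 0.2882]
tool_rot: [2.397, 2.008, -0.017]
force: [-0.4, -0.3, -0.6]
width: 0.0854
```

```bash
python3 - <<'E'
from h import *
s=state();print(s['position'],np.abs(s['joint_velocities']).max())
S=camera('scene');T=camera('top')
a=cv2.resize(S['frame'][130:190,262:322,::-1],None,fx=6,fy=6,interpolation=cv2.INTER_CUBIC)
b=cv2.resize(T['frame'][195:255,372:432,::-1],None,fx=6,fy=6,interpolation=cv2.INTER_CUBIC)
cv2.imwrite('pics/fin.png',np.hstack([a,b]))
cv2.imwrite('pics/finT.png',T['frame'][:,:,::-1])
# head top dark blob, two views
g=S['frame'].astype(float).mean(2);print(np.round(g[142:158,284:300]).astype(int))
g=T['frame'].astype(float).mean(2);print(np.round(g[214:234,394:414]).astype(int))
for z in(.140,.146,.163,.180):print(z,proj(S,[.5475,-.2465,z]).round(1),proj(T,[.5475,-.2465,z]).round(1))
E
```

```text
[0.50020211 0.01905298 0.28816383] 0.0016884935381971235
[[191 189 183 168 171 182 181 164 144 139 140 132 123 122 122 123]
 [208 208 206 201 203 206 196 170 138 121 116 112 109 109 108 108]
 [206 209 210 209 207 199 174 138 110 100 102 103 105 106 106 107]
 [185 199 205 209 205 184 142 102  83  84  94 101 105 105 105 105]
 [141 166 191 202 203 180 128  79  60  67  86  99 103 105 104 105]
 [111 126 153 181 193 175 123  73  53  63  85 102 109 108 110 110]
 [124 114 121 139 160 155 115  68  51  64 102 130 141 142 142 143]
 [142 134 121 114 119 116  91  61  55  76 131 173 191 194 194 191]
 [148 146 140 124 112  97  75  55  52  79 142 187 204 204 199 191]
 [149 149 148 138 127 108  79  56  53  79 134 176 190 180 164 149]
 [149 149 147 140 131 120  91  62  53  69 110 138 146 137 125 115]
 [147 149 149 145 144 137 106  69  55  65  96 115 113 101  94  94]
 [148 148 150 150 154 145 112  77  65  74 101 115 109  90  73  80]
 [147 148 141 131 125 123 113  97  85  91 120 142 131 102  76  78]
 [140 145 137 117 107 125 137 125 108 103 113 126 120 108 100 100]
 [130 145 138 113  95 102 112 107 100 
[... 1164 characters left out ...]
 186 136  81 133 185 199 184 172 166 161 161
  160 158]
 [158 160 159 130  96 112 125 144 126  93 132 181 151 148 170 161 161 159
  160 161]
 [160 160 160 150 114  84 131 164 156 133 120 124 149 162 161 160 160 161
  162 162]
 [160 159 160 159 151 138 127 102 108 131 148 161 161 160 161 161 162 162
  162 161]
 [161 160 159 160 160 161 161 161 151 151 161 160 160 161 162 162 162 163
  161 160]
 [161 161 161 161 162 161 160 161 161 160 161 162 162 162 161 157 155 156
  159 160]
 [161 162 163 162 161 162 161 161 161 162 162 162 162 160 141 102  87 121
  151 160]]
0.14 [292.5 155.5] [403.5 223.3]
0.146 [292.5 154. ] [403.9 223.2]
0.163 [292.5 149.9] [405.  222.8]
0.18 [292.4 145.7] [406.1 222.5]
```

View pics/fin.png

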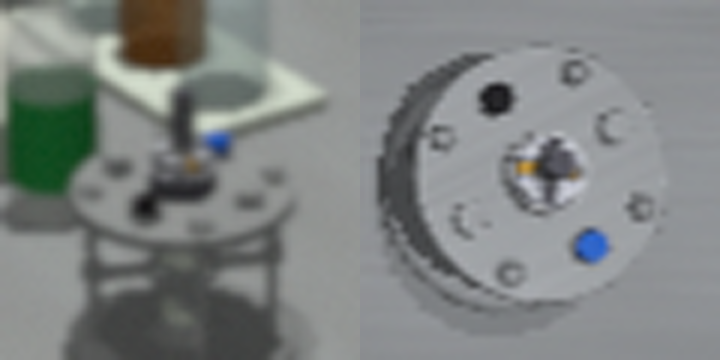

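View pics/finT.png

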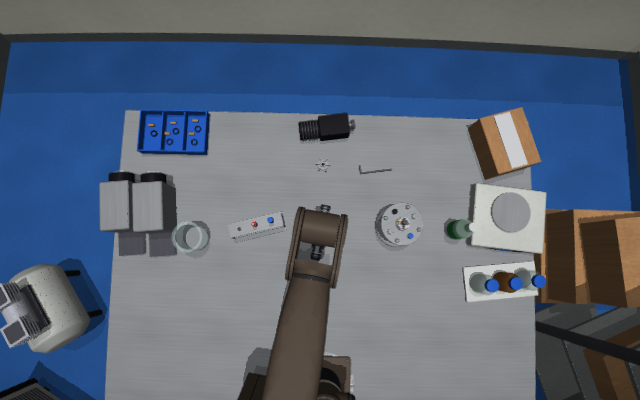

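The final pictures show the head on the axis in both views: scene column about 292, with its top near row 144.5 (about 144 expected), and top view about (405.5,222.5). The brass pin lies inside a slot and the other things haven't moved. I'll hand it in.

```bash
python3 -c "
from station import sign_off,state
print(sign_off(), state()['time'])"
```

```text
the job is handed in; nothing more can be done
the job is handed in; nothing more can be done
```

The stirrer shaft is fitted and the job is handed in at about 39 s of the 72 s allowed. No verdict is reported, so success rests on my own checks.

**What I did:** I took the shaft from the rack's +y end and lowered it in small steps through the hub, the steady bearing and into the foot bearing. I then turned it about 16° one way and 4° back under a light push (about 4 N). The pin went into a slot. I tilted the tool about 1° to take off a side load, brought the shaft home and let go.

**Last checks:**
- **Seating:** the shaft bottomed at a tool height of 0.1594 m, against 0.1591 m expected. My highest reading there was about 5–7 N.
- **Final pictures:** the head stands upright on the axis in both views, and the brass pin lies inside a slot. The other things are where they were.
- **Robot:** it is clear of everything, with the fingers open.

**What disagreed:**
- **Gripper width:** it read 10 mm on the 16 mm head, and in the images the fingertips looked about 30 mm higher than stated. The small test lift showed the hold was good.
- **Lean:** the shaft leaned slightly in the grip, giving up to 0.5 N m at the wrist before I corrected it.
- **Forces:** I read them only between moves, so short peaks within a move were not seen.

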